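# Make up two welding kits

### The arm

A 6-joint arm with a two-finger parallel gripper is mounted at the origin on the work surface. World frame = base frame: x ahead of the robot, y to its left, z up, the work surface at z = 0. Lengths are in m, angles in rad, forces in N, time in s.
With the tool pointing down it reaches from about 0.4 to 0.825 m from the base axis. Payload 7 kg.
Tool frame: the origin (TCP) lies between the finger pads; the fingertips stand 22 mm ahead of it and the grasp point (between the pads) lies 3 mm ahead of it; z points along the fingers, y is the direction in which the jaws open and shut (so a half turn about z gives the same grasp; the last joint's range is limited). The gripper opens to 88 mm and grips with 3 to 60 N. Pads are 19 mm wide; open, the fingers measure 130 mm over their backs; the gripper's body (78 mm by 193 mm) begins 47 mm behind the grasp point.
Start: joints at [1.496, 0.359, 0.012, 0, -1.224, -0.288], TCP at [0.24, 0.631, 0.249] pointing down, gripper open.
Joint ranges: [-3.07, 3.07], [-1.43, 2.12], [-1.02, 1.25], [-3.03, 1.67], [-3.05, -0], [-3.03, 3.03]. Speed limits (rad/s): [2.39, 2.39, 3.01, 3.14, 3.14, 3.14].

### API

Orientations are given as [roll, pitch, yaw] about the fixed x, y, z axes, in that order (R = Rz(yaw) Ry(pitch) Rx(roll)).
In Python, from station import * gives the robot as it stands. The module is installed in compiled form; this text tells all that it offers.
- The arm moves only by the tool move_arm, never from a script. Its argument "rows" is a list of rows, each an object with "delta_rot": the turn, a rotation vector about the world's x, y, z in degrees, a list of three; "delta_pos": the shift along the world's x, y, z in cm, a list of three; "hand": the finger opening in cm, from 0 to 8.76. A call has exactly 10 rows; each row shifts and turns the commanded pose from where the row before left it; what a row does not reach is not made up. A row lasts 1/10 s, in which the tool goes at most 50 mm and 8.59 degrees, less where a joint would pass 70% of its speed; a pose out of reach is approached as far as the arm can. A call is refused whole if a number of a shift passes 5 or a number of a turn 8.59, either way. A call with a gripper value outside its range is refused whole. The fingers move at their own pace and stop on an object; "force" is the grip in N (left out, the last holds). Time passes only in rows, so rows that do not move let the fingers close, or fill a call up. It gives the time, the measured TCP pose, the force and the opening at its end, in the units of the state.
- get_state(): the state, without advancing time (a new reading comes with each control period).
- grab_frame(name): name is "scene" or "top"; returns the picture (480x640x3 uint8, blue, green, red); there is no depth.
- camera_info(name): a dict with "camera_matrix" (3x3 intrinsics, pixels), "world_from_camera" (4x4, takes a point from camera to world coordinates). Camera axes: x right, y down, z forward; pixel columns grow to the right and rows downward; lengths in m; the calibration is good to about 2 mm. A picture is of the moment at which its call begins. camera_info takes no time and is no camera call.
- job_done(): hands the job in, once; it reports no verdict.
The state is a dict: "t": time; "q": joint angles; "qd": joint speeds; "joint_efforts": joint torques, N m; "eef_pos": TCP position; "ee_rot": TCP orientation; "force": force on the tool from outside, world axes, zero at the start; "moment": the same for the moment, N m; "width": finger opening in m.
Only numpy, scipy, OpenCV 4.12 (cv2) and the standard library are available. Lean on these libraries where they do the work, as an engineer would, in place of code of your own. Each camera call takes 0.05 s, during which the arm holds its last target.

### The job

Make up the two welding kits from the loose stock. Blue tray: lay the dark square plate flat on the white disc mark and stand the red-brown round pipe upright on the middle of the plate. Yellow tray: lay the bright round flange flat on its white disc mark, stand the green square tube upright on the middle of the flange, and set the yellow zinc angle bracket, foot down as it stands now, centred on the white rectangle with its long side along the rectangle's long side, either way round; leave the jar and the red magnet where they are.

Things in the scene. Friction and masses are not known exactly. Their poses are not given: they have to be found in the camera images.
- blue_tray: Blue steel kit tray, fixed, 230 (x) x 150 (y) mm, floor 4 mm thick, rim 4 mm wide and 12 mm high over the bench. Origin: centre of its underside. One white painted disc mark, 80 mm across, at its centre.
- yellow_tray: Yellow steel kit tray of the same size and shape (230 x 150 mm, floor 4 mm, rim 12 mm high), fixed. Origin: centre of its underside. Two white painted marks: a disc 80 mm across centred 52 mm from the origin along the tray's -x axis, and a rectangle 62 (x) x 72 (y) mm centred 55 mm from the origin along its +x axis.
- square_plate: Dark blue-grey square steel plate with four black hole dots, 60 x 60 mm, 12 mm thick, 0.33 kg, loose, lying flat. Origin: centre of its underside, z up; x and y square to the sides.
- flange: Bright steel round flange, 62 mm across, 12 mm thick, with a black spot 20 mm across in the middle of its top, 0.28 kg, loose, lying flat. Origin: centre of its underside, z up.
- pipe: Red-brown primed round pipe stub standing upright, 42 mm outside, 32 mm inside, 60 mm high, 0.22 kg, loose. Origin: centre of its lower end, z up.
- square_tube: Green square tube stub standing upright, open at both ends, 40 x 40 mm outside, 4 mm wall, 55 mm high, 0.25 kg, loose. Origin: centre of its lower end, z up; x and y square to the sides.
- bracket: Yellow zinc-plated steel angle bracket (L profile), 0.33 kg, loose, standing on its foot. Foot 50 (x) x 60 (y) mm, 8 mm thick; along the foot's +x edge stands an upright leg 8 mm thick, 60 mm long in y, its top 50 mm over the underside. Origin: centre of the underside of the foot, z up; the leg's mid-plane lies at x = +21 mm. It can be held by the leg across its 8 mm.
- jar: Grey round jar with a black lid, 56 mm across, 68 mm high, loose, standing among the stock; not part of the kits. Origin: centre of its underside.
- magnet: Red flat welding magnet with steel edges, about 50 x 50 mm, 16 mm thick, loose, lying among the stock; not part of the kits. Origin: centre of its underside.
Mind the look-alikes: they are no part of the job. Leave any turquoise look-alike of the flange alone.

How it is judged:
At the end, for the whole second after the job is handed in: Plate and flange flat in their trays, bracket foot down: each within 15 mm of its mark's centre (yellow tray: along each tray axis), bracket within 0.25 rad of square, either way round; pipe and tube upright on plate and flange within 12 mm of their centres; all released, at rest (horizontal distance between square_plate and blue_tray below 0.015 m and z of square_plate in the frame of blue_tray below 0.008 m and angle between each of square_plate, pipe, flange, square_tube, bracket's own z axis and vertical below 0.1 rad and horizontal distance between pipe and square_plate below 0.012 m and z of pipe in the frame of square_plate between 0.008 and 0.017 m and x of flange in the frame of yellow_tray between -0.067 and -0.037 m and y of flange in the frame of yellow_tray between -0.015 and 0.015 m and z of each of flange, bracket in the frame of yellow_tray below 0.008 m and horizontal distance between square_tube and flange below 0.012 m and z of square_tube in the frame of flange between 0.008 and 0.017 m and x of bracket in the frame of yellow_tray between 0.04 and 0.07 m and y of bracket in the frame of yellow_tray between -0.015 and 0.015 m and angle between the x axis of bracket and the x axis of yellow_tray, either way round below 0.25 rad and linear speed of each of square_plate, pipe, flange, square_tube, bracket below 0.02 m/s); the robot touches nothing.
It fails at once if the jar is knocked over or moved by more than 40 mm (distance of jar from where it was at the start of the episode above 0.04 m or angle between jar's own z axis and vertical above 0.5 rad).
It fails at once if the magnet is moved by more than 40 mm (distance of magnet from where it was at the start of the episode above 0.04 m).
It also fails if it takes over 125 s, if anything falls off the work surface, if the arm or the gripper's body presses on something with over 40 N, if the wrist force passes 120 N, or if a joint passes its speed limit or range.

## Working session

There is one attempt and no reset: what is moved stays moved. The work goes in short steps, Python scripts to look and compute and a tool call to move; the robot and the scene stay as the last step left them, time stands still between calls to the robot, and variables do not carry over. Pictures are saved under pics/ and viewed, and the job is handed in when it is done.

Besides the shell and the picture viewer there is one more tool, called by a JSON object that holds its "method" and its "body", one argument or row to a line. move_arm: Moves the arm, as the interface text tells. Its arguments: {"type":"object","properties":{"rows":{"type":"array"},"force":{"type":"number"}},"required":["rows"]}

```bash
mkdir -p pics
python3 - <<'E'
from station import *
import cv2
s=get_state();print(s)
for n in("scene","top"):
    cv2.imwrite(f"pics/{n}0.png",grab_frame(n));c=camera_info(n);print(n,c)
E
```

```text
{'t': 0.0, 'q': array([ 1.49609427e+00,  3.59388293e-01,  1.10330918e-02, -3.30690780e-04,
       -1.22411400e+00, -2.88084555e-01]), 'qd': array([ 0.00147662,  0.00070758,  0.00065894,  0.00040542,  0.00023892,
       -0.0009003 ]), 'joint_efforts': array([-9.27269211e-04, -5.82720459e+01,  2.93044746e+01,  6.99720070e+00,
        7.10932160e-03, -1.53370070e-04]), 'eef_pos': array([0.23942109, 0.63061063, 0.24761405]), 'ee_rot': array([ 3.13990039e+00, -1.77277212e-04, -3.62899085e-01]), 'force': array([ 0.32032459,  0.48074259, -0.79742115]), 'moment': array([ 0.04603518, -0.06790907,  0.00895712]), 'width': 0.08757222711408051}
scene {'camera_matrix': array([[571.79856195,   0.        , 300.80769365],
       [  0.        , 571.79856195, 243.59618773],
       [  0.        ,   0.        ,   1.        ]]), 'world_from_camera': array([[-0.35458915,  0.58695848, -0.72783671,  1.3922144 ],
       [ 0.93498058,  0.22992855, -0.27008181,  0.26631502],
       [ 0.00882362, -0.77628126, -0.63032495,  0.69955752],
       [ 0.        ,  0.        ,  0.        ,  1.        ]])}
top {'camera_matrix': array([[434.53270694,   0.        , 325.90791456],
       [  0.        , 434.53270694, 238.48137221],
       [  0.        ,   0.        ,   1.        ]]), 'world_from_camera': array([[ 0.00260646, -0.9822474 ,  0.187572  ,  0.49238495],
       [-0.99999212, -0.00199848,  0.00343039,  0.01083759],
       [-0.00299463, -0.18757946, -0.98224487,  0.78389856],
       [ 0.        ,  0.        ,  0.        ,  1.        ]])}
```

View pics/scene0.png

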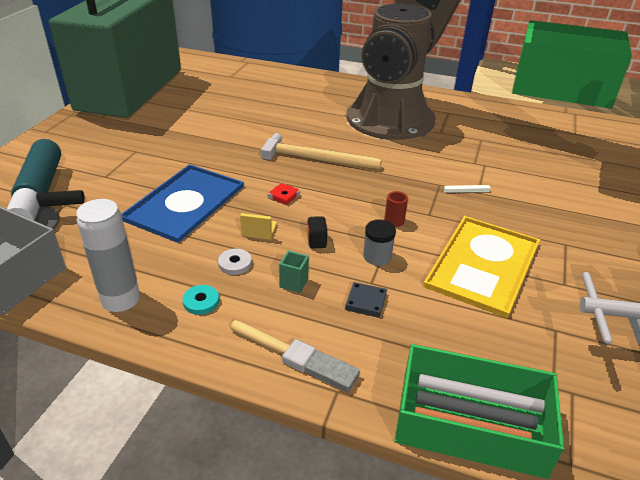

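View pics/top0.png

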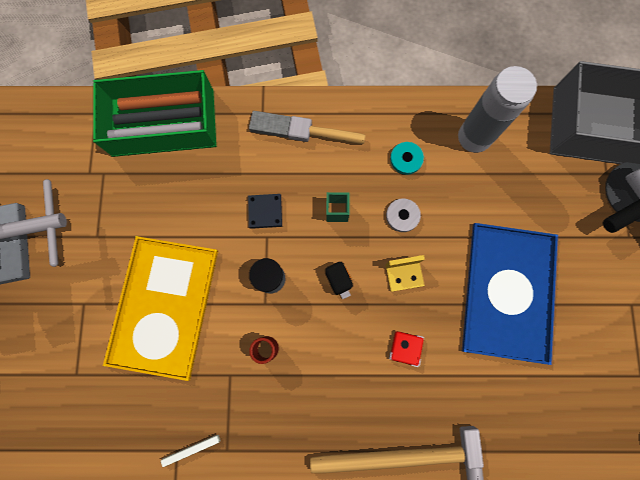

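```bash
cat > h.py <<'E'
import cv2,numpy as np
from station import *
def ray(n,uv,z):
    c=camera_info(n);K=c["camera_matrix"];T=c["world_from_camera"]
    uv=np.atleast_2d(np.array(uv,float))
    d=np.c_[uv,np.ones(len(uv))]@np.linalg.inv(K).T@T[:3,:3].T
    o=T[:3,3]
    return o+d*((z-o[2])/d[:,2])[:,None]
def proj(n,P):
    c=camera_info(n);T=np.linalg.inv(c["world_from_camera"])
    p=np.atleast_2d(P)@T[:3,:3].T+T[:3,3]
    q=p@c["camera_matrix"].T
    return q[:,:2]/q[:,2:]
def blob(img,roi,lo,hi):
    x0,y0,x1,y1=roi
    hsv=cv2.cvtColor(img[y0:y1,x0:x1],cv2.COLOR_BGR2HSV)
    m=cv2.inRange(hsv,np.array(lo),np.array(hi))
    cs,_=cv2.findContours(m,cv2.RETR_EXTERNAL,cv2.CHAIN_APPROX_NONE)
    c=max(cs,key=cv2.contourArea)
    return c[:,0,:]+[x0,y0]
def wrect(n,c,z):
    P=ray(n,c,z)[:,:2]*1000
    return cv2.minAreaRect(P.astype(np.float32))
def wcirc(n,c,z):
    P=ray(n,c,z)[:,:2]*1000
    return cv2.fitEllipse(P.astype(np.float32))
E
python3 - <<'E'
from h import *
t=cv2.imread("pics/top0.png");s=cv2.imread("pics/scene0.png")
W=((0,0,200),(180,60,255))
for n,im,items in(("top",t,[("bdisc",(480,260,540,325),W,.004,1),("ydisc",(125,305,185,365),W,.004,1),("yrect",(140,250,198,300),W,.004,0),
 ("btray",(455,215,565,370),((105,120,30),(125,255,255)),.012,0),("ytray",(95,230,225,385),((20,150,60),(35,255,255)),.012,0),
 ("plate",(240,185,292,235),((90,20,0),(130,160,110)),.012,0),
 ("flange",(380,190,428,240),((0,0,110),(180,40,255)),.012,1),
 ("pipe",(240,325,290,370),((0,120,20),(10,255,255)),.06,1),
 ("pipe2",(240,325,290,370),((170,120,20),(180,255,255)),.06,1),
 ("tube",(315,185,360,230),((60,60,20),(90,255,255)),.055,0),
 ("brk",(375,245,435,300),((18,90,60),(35,255,255)),.05,0),
 ("magnet",(380,325,430,370),((0,150,100),(180,255,255)),.016,0)]),):
  for nm,roi,(lo,hi),z,circ in items:
    try:
      c=blob(im,roi,lo,hi); f=wcirc if circ else wrect
      print(nm,cv2.contourArea(c),cv2.boundingRect(c),[np.round(v,1) for v in f(n,c,z)])
    except Exception as e: print(nm,e)
big=cv2.resize(t[180:370,230:440],None,fx=3.8,fy=3.0,interpolation=cv2.INTER_CUBIC);
cv2.imwrite("pics/crop1.png",cv2.resize(t[185:375,232:440],(657,600),interpolation=cv2.INTER_CUBIC))
cv2.imwrite("pics/crop2.png",cv2.resize(s[170:330,170:420],(800,512),interpolation=cv2.INTER_CUBIC))
E
```

```text
bdisc 1536.5 (488, 270, 45, 45) [array([ 545.6, -314.9]), array([78.5, 78.8]), np.float64(171.6)]
ydisc 1584.5 (133, 313, 45, 46) [array([467.4, 312.8]), array([77.7, 78.1]), np.float64(27.8)]
yrect 1283.0 (147, 256, 46, 40) [array([572.9, 295.3]), array([71.6, 61.3]), np.float64(80.7)]
btray 11083.0 (462, 223, 96, 142) [array([ 545.7, -313.2]), array([152.6, 229.6]), np.float64(81.7)]
ytray 11279.0 (103, 236, 115, 145) [array([518.3, 302.8]), array([153.1, 230.7]), np.float64(80.6)]
plate 981.5 (249, 194, 33, 34) [array([691.7, 125.5]), array([61.3, 58.7]), np.float64(3.4)]
flange 801.0 (387, 199, 34, 32) [array([ 685. , -127.4]), array([58.7, 59.7]), np.float64(130.1)]
pipe 593.0 (249, 336, 30, 28) [array([447.6, 114.2]), array([40.6, 47.5]), np.float64(23.3)]
pipe2 max() iterable argument is empty
tube 586.5 (326, 193, 23, 29) [array([687.3,  -5.8]), array([50.1, 38.3]), np.float64(0.1)]
brk 1040.0 (385, 255, 40, 37) [array([ 573.7, -124.4]), array([52.7, 68.9]), np.float64(9.9)]
magnet 2156.0 (380, 325, 50, 45) [array([ 450. , -122.3]), array([73.4, 86.6]), np.float64(0.2)]
```

View pics/crop1.png

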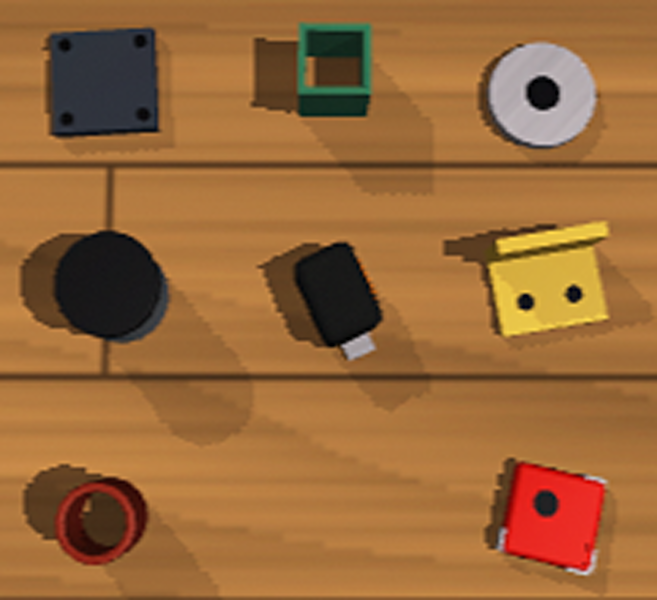

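View pics/crop2.png

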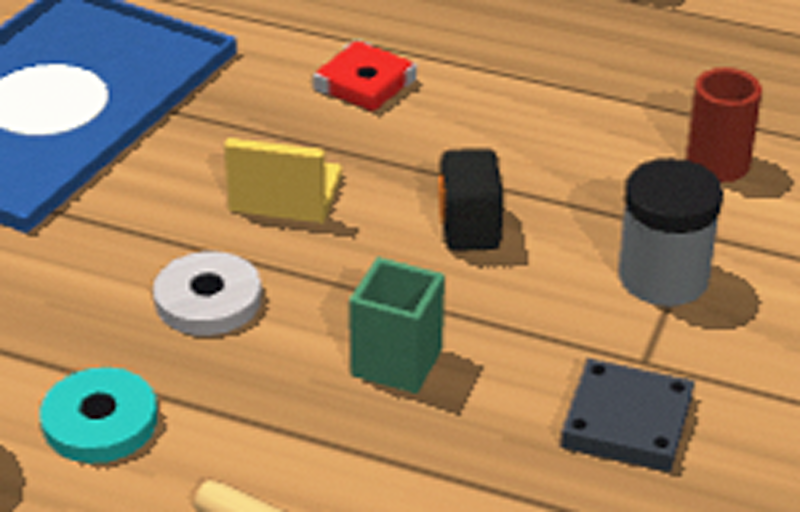

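Run:
```python
from h import *
t=cv2.imread("pics/top0.png");s=cv2.imread("pics/scene0.png")
a=cv2.resize(t[330:370,240:290],(400,320),interpolation=cv2.INTER_NEAREST)
b=cv2.resize(t[185:225,315:365],(400,320),interpolation=cv2.INTER_NEAREST)
c=cv2.resize(t[248:298,378:438],(384,320),interpolation=cv2.INTER_NEAREST)
d=cv2.resize(s[185:235,365:425],(384,320),interpolation=cv2.INTER_NEAREST)
cv2.imwrite("pics/c3.png",np.hstack([a,b]));cv2.imwrite("pics/c4.png",np.hstack([c,d]))
```

```text
(no output)
```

View pics/c3.png

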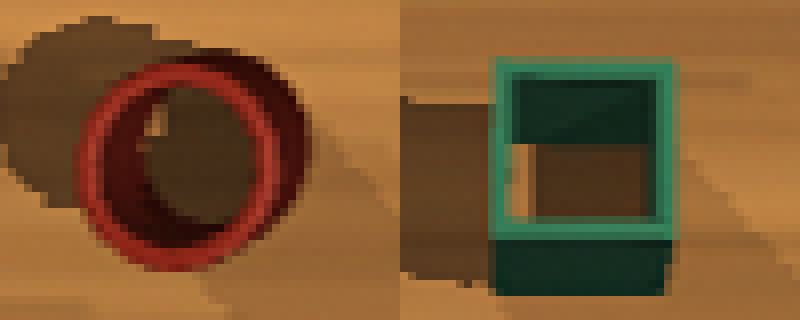

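View pics/c4.png

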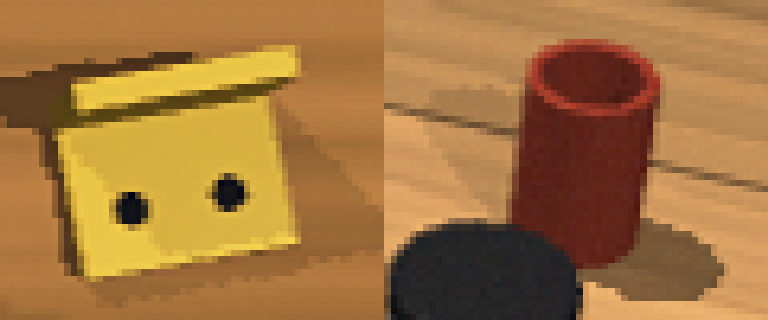

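Run:
```python
from h import *
t=cv2.imread("pics/top0.png")
for nm,roi,lo,hi,z,circ in[("pipe",(240,325,290,370),(0,120,105),(10,255,255),.06,1),("tube",(315,185,360,230),(60,60,85),(90,255,255),.055,0),("flange",(380,190,428,240),((0,0,110)),(180,40,255),.012,1)]:
    c=blob(t,roi,lo,hi);f=wcirc if circ else wrect
    print(nm,[np.round(v,1) for v in f("top",c,z)])
def pt(x,y,f,o): return [x/f+o[0]-.5,y/f+o[1]-.5]
L=[pt(x,y,6.4,(378,248)) for x,y in[(73,84),(300,45),(300,73),(75,108)]]
P=ray("top",L,.05)[:,:2]*1000;print("leg",P.round(1),P.mean(0).round(1),cv2.minAreaRect(P.astype(np.float32)))
F=[pt(x,y,6.4,(378,248)) for x,y in[(300,243),(90,278),(57,128),(268,92)]]
P=ray("top",F,.008)[:,:2]*1000;print("foot",P.round(1),P.mean(0).round(1),[np.linalg.norm(P[i]-P[(i+1)%4]) for i in range(4)])
Q=[pt(x,y,8,(315,185)) for x,y in[(97,58),(280,58),(280,240),(97,240)]]
P=ray("top",Q,.055)[:,:2]*1000;print("tube",P.round(1),P.mean(0).round(1))
h=[pt(x,y,8,(240,330)) for x,y in[(75,168),(280,168),(178,62),(178,272)]]
print("pipe",ray("top",h,.06)[:,:2].round(4))
```

```text
pipe [array([446.1, 116.8]), array([39.3, 40.4]), np.float64(159.7)]
tube [array([693.5,  -5.8]), array([37.7, 38.3]), np.float64(0.1)]
flange [array([ 685. , -127.4]), array([58.7, 59.7]), np.float64(130.1)]
leg [[ 594.4  -93.9]
 [ 605.  -154.7]
 [ 597.5 -154.4]
 [ 588.   -94.3]] [ 596.2 -124.3] ((595.992919921875, -124.57766723632812), (7.368619918823242, 62.409244537353516), 9.912712097167969)
foot [[ 555.8 -161.9]
 [ 545.9 -103.3]
 [ 587.8  -95.1]
 [ 598.1 -154.6]] [ 571.9 -128.8] [np.float64(59.44337465212921), np.float64(42.61848446486334), np.float64(60.38388229626626), np.float64(42.92687489964937)]
tube [[714.5  12.3]
 [714.6 -27.5]
 [673.8 -27.2]
 [673.7  12.3]] [694.2  -7.5]
pipe [[0.4459 0.1375]
 [0.446  0.096 ]
 [0.4669 0.1173]
 [0.4257 0.116 ]]
```

{"method": "move_arm", "body": {
  "rows": [
    {"delta_pos":[3,-3.4,-0.5],"delta_rot":[0,0,2.44],"hand":8.76},
    {"delta_pos":[3,-3.4,-0.5],"delta_rot":[0,0,2.44],"hand":8.76},
    {"delta_pos":[3,-3.4,-0.5],"delta_rot":[0,0,2.44],"hand":8.76},
    {"delta_pos":[3,-3.4,-0.5],"delta_rot":[0,0,2.44],"hand":8.76},
    {"delta_pos":[3,-3.4,-0.5],"delta_rot":[0,0,2.44],"hand":8.76},
    {"delta_pos":[3,-3.4,-0.5],"delta_rot":[0,0,2.44],"hand":8.76},
    {"delta_pos":[3,-3.4,-0.5],"delta_rot":[0,0,2.44],"hand":8.76},
    {"delta_pos":[3,-3.4,-0.5],"delta_rot":[0,0,2.44],"hand":8.76},
    {"delta_pos":[3,-3.4,-0.5],"delta_rot":[0,0,2.44],"hand":8.76},
    {"delta_pos":[3,-3.4,-0.5],"delta_rot":[0,0,2.44],"hand":8.76}
  ],
  "force": 30
}}

```text
t: 1.1
eef_pos: [0.5404, 0.2894, 0.1981]
ee_rot: [3.141, 0.0, 0.065]
force: [0.9, 1.3, 0.4]
width: 0.0877
```

{"method": "move_arm", "body": {
  "rows": [
    {"delta_pos":[2.5,-2.73,0],"delta_rot":[0,0,0],"hand":8.76},
    {"delta_pos":[2.5,-2.73,0],"delta_rot":[0,0,0],"hand":8.76},
    {"delta_pos":[2.5,-2.73,0],"delta_rot":[0,0,0],"hand":8.76},
    {"delta_pos":[2.5,-2.73,0],"delta_rot":[0,0,0],"hand":8.76},
    {"delta_pos":[2.5,-2.73,-1],"delta_rot":[0,0,0],"hand":8.76},
    {"delta_pos":[2.6,-2.73,-2],"delta_rot":[0,0,0],"hand":8.76},
    {"delta_pos":[0,0,-4],"delta_rot":[0,0,0],"hand":8.76},
    {"delta_pos":[0,0,-4],"delta_rot":[0,0,0],"hand":8.76},
    {"delta_pos":[0,0,-2.5],"delta_rot":[0,0,0],"hand":8.76},
    {"delta_pos":[0,0,-1.5],"delta_rot":[0,0,0],"hand":8.76}
  ]
}}

```text
t: 2.1
eef_pos: [0.689, 0.1264, 0.0452]
ee_rot: [3.14, 0.004, 0.062]
force: [0.7, -0.1, 0.5]
width: 0.0872
```

Run:
```python
from h import *
print(get_state()['eef_pos'],get_state()['ee_rot'])
t=grab_frame("top");s=grab_frame("scene")
cv2.imwrite("pics/c5.png",np.hstack([cv2.resize(t[150:290,200:380],(400,311)),cv2.resize(s[230:350,300:455],(400,311))]))
```

```text
[0.6890418  0.12639947 0.04523595] [3.14023994 0.00423049 0.06242987]
```

View pics/c5.png

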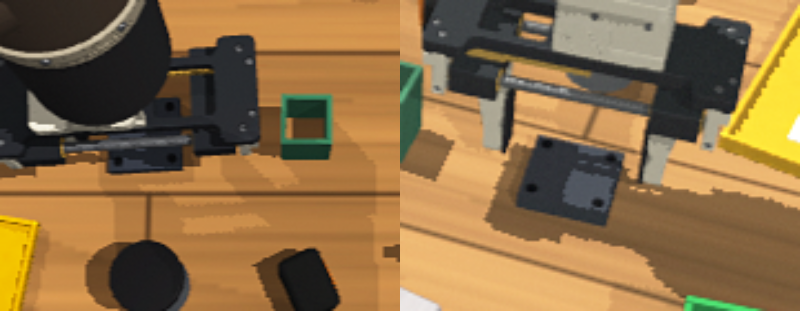

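{"method": "move_arm", "body": {
  "rows": [
    {"delta_pos":[0.2,0,-1],"delta_rot":[0,0,0],"hand":8.76},
    {"delta_pos":[0,0,-0.7],"delta_rot":[0,0,0],"hand":8.76},
    {"delta_pos":[0,0,-0.4],"delta_rot":[0,0,0],"hand":8.76},
    {"delta_pos":[0,0,0],"delta_rot":[0,0,0],"hand":8.76},
    {"delta_pos":[0,0,0],"delta_rot":[0,0,0],"hand":5},
    {"delta_pos":[0,0,0],"delta_rot":[0,0,0],"hand":5},
    {"delta_pos":[0,0,0],"delta_rot":[0,0,0],"hand":5},
    {"delta_pos":[0,0,0],"delta_rot":[0,0,0],"hand":5},
    {"delta_pos":[0,0,0],"delta_rot":[0,0,0],"hand":5},
    {"delta_pos":[0,0,0],"delta_rot":[0,0,0],"hand":5}
  ],
  "force": 35
}}

```text
t: 3.2
eef_pos: [0.6927, 0.1272, 0.0278]
ee_rot: [-3.142, -0.0, 0.063]
force: [-0.0, -0.6, 2.7]
width: 0.0595
```

{"method": "move_arm", "body": {
  "rows": [
    {"delta_pos":[0,0,2],"delta_rot":[0,0,0],"hand":5},
    {"delta_pos":[0,0,3.5],"delta_rot":[0,0,0],"hand":5},
    {"delta_pos":[0,0,3.5],"delta_rot":[0,0,0],"hand":5},
    {"delta_pos":[-1,-3,1],"delta_rot":[0,0,0],"hand":5},
    {"delta_pos":[-1.5,-4.4,0],"delta_rot":[0,0,0],"hand":5},
    {"delta_pos":[-1.5,-4.4,0],"delta_rot":[0,0,0],"hand":5},
    {"delta_pos":[-1.5,-4.4,0],"delta_rot":[0,0,0],"hand":5},
    {"delta_pos":[-1.5,-4.4,0],"delta_rot":[0,0,0],"hand":5},
    {"delta_pos":[-1.5,-4.4,0],"delta_rot":[0,0,0],"hand":5},
    {"delta_pos":[-1.5,-4.4,0],"delta_rot":[0,0,0],"hand":5}
  ]
}}

```text
t: 4.2
eef_pos: [0.5911, -0.1682, 0.127]
ee_rot: [-3.141, 0.001, 0.063]
force: [1.9, -0.7, -2.8]
width: 0.0593
```

{"method": "move_arm", "body": {
  "rows": [
    {"delta_pos":[-1.15,-3.7,0],"delta_rot":[0,0,0],"hand":5},
    {"delta_pos":[-1.15,-3.7,0],"delta_rot":[0,0,0],"hand":5},
    {"delta_pos":[-1.15,-3.7,0],"delta_rot":[0,0,0],"hand":5},
    {"delta_pos":[-1.15,-2.7,0],"delta_rot":[0,0,0],"hand":5},
    {"delta_pos":[0,-1,-2],"delta_rot":[0,0,0],"hand":5},
    {"delta_pos":[0,0,-3],"delta_rot":[0,0,0],"hand":5},
    {"delta_pos":[0,0,-2],"delta_rot":[0,0,0],"hand":5},
    {"delta_pos":[0,0,-1],"delta_rot":[0,0,0],"hand":5},
    {"delta_pos":[0,0,0],"delta_rot":[0,0,0],"hand":5},
    {"delta_pos":[0,0,0],"delta_rot":[0,0,0],"hand":5}
  ]
}}

```text
t: 5.2
eef_pos: [0.5471, -0.3148, 0.0481]
ee_rot: [3.141, -0.0, 0.064]
force: [0.3, -0.1, -2.6]
width: 0.0593
```

Run:
```python
from h import *
print(get_state()['eef_pos'],get_state()['ee_rot'])
t=grab_frame("top");s=grab_frame("scene")
cv2.imwrite("pics/c6.png",np.hstack([cv2.resize(t[200:380,430:610],(400,400)),cv2.resize(s[130:260,110:260],(400,347)).copy() if 0 else cv2.resize(s[130:260,110:260],(400,400))]))
```

```text
[ 0.54705403 -0.31480479  0.04810071] [ 3.14121153e+00 -3.56649293e-04  6.35811990e-02]
```

View pics/c6.png

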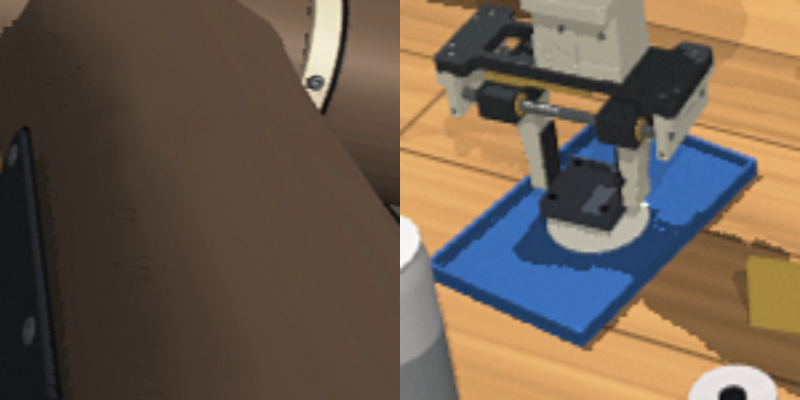

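{"method": "move_arm", "body": {
  "rows": [
    {"delta_pos":[0,0,-0.8],"delta_rot":[0,0,0],"hand":5},
    {"delta_pos":[0,0,-0.5],"delta_rot":[0,0,0],"hand":5},
    {"delta_pos":[0,0,-0.3],"delta_rot":[0,0,0],"hand":5},
    {"delta_pos":[0,0,0],"delta_rot":[0,0,0],"hand":5},
    {"delta_pos":[0,0,0],"delta_rot":[0,0,0],"hand":5},
    {"delta_pos":[0,0,0],"delta_rot":[0,0,0],"hand":7.2},
    {"delta_pos":[0,0,0],"delta_rot":[0,0,0],"hand":7.2},
    {"delta_pos":[0,0,0],"delta_rot":[0,0,0],"hand":7.2},
    {"delta_pos":[0,0,0],"delta_rot":[0,0,0],"hand":7.2},
    {"delta_pos":[0,0,2],"delta_rot":[0,0,0],"hand":7.2}
  ]
}}

```text
t: 6.3
eef_pos: [0.5448, -0.3142, 0.0492]
ee_rot: [-3.14, 0.004, 0.062]
force: [-0.6, 0.8, -0.5]
width: 0.0719
```

{"method": "move_arm", "body": {
  "rows": [
    {"delta_pos":[0,0,3.5],"delta_rot":[0,0,0],"hand":8.76},
    {"delta_pos":[0,0,3.5],"delta_rot":[0,0,0],"hand":8.76},
    {"delta_pos":[0,2,3.5],"delta_rot":[0,0,0],"hand":8.76},
    {"delta_pos":[-1,4.4,0],"delta_rot":[0,0,0],"hand":8.76},
    {"delta_pos":[-1,4.4,0],"delta_rot":[0,0,0],"hand":8.76},
    {"delta_pos":[-1,4.4,0],"delta_rot":[0,0,0],"hand":8.76},
    {"delta_pos":[-1,4.4,0],"delta_rot":[0,0,0],"hand":8.76},
    {"delta_pos":[-1,4.4,0],"delta_rot":[0,0,0],"hand":8.76},
    {"delta_pos":[-1,4.4,0],"delta_rot":[0,0,0],"hand":8.76},
    {"delta_pos":[-1,4.4,0],"delta_rot":[0,0,0],"hand":8.76}
  ]
}}

```text
t: 7.3
eef_pos: [0.4761, 0.0148, 0.1569]
ee_rot: [-3.141, -0.001, 0.063]
force: [1.4, 0.4, -0.6]
width: 0.0874
```

Run:
```python
from h import *
print(get_state()['eef_pos'],get_state()['ee_rot'])
t=grab_frame("top");s=grab_frame("scene")
cv2.imwrite("pics/t7.png",t);cv2.imwrite("pics/s7.png",s)
```

```text
[0.47605649 0.01484302 0.15687627] [-3.14132561e+00 -9.29928100e-04  6.29682658e-02]
```

View pics/s7.png

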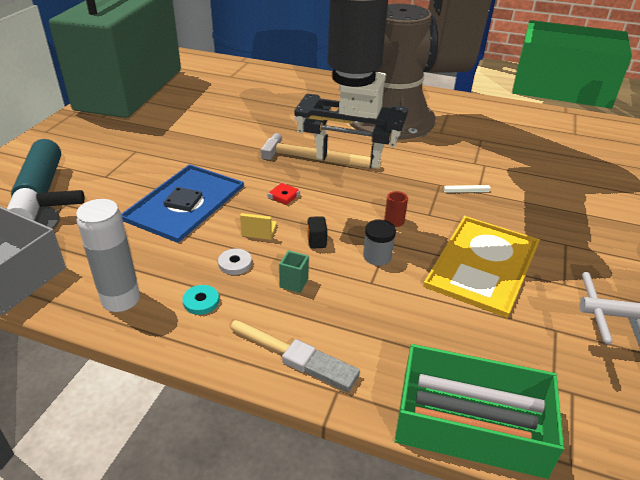

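View pics/t7.png

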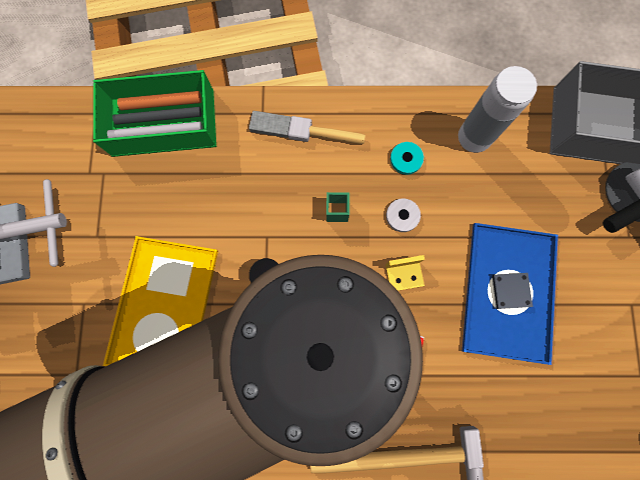

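Run:
```python
from h import *
t=cv2.imread("pics/t7.png")
c=blob(t,(492,268,534,314),(90,20,0),(130,170,110))
print(cv2.boundingRect(c),wrect("top",c,.016))
cv2.imwrite("pics/c7.png",cv2.resize(t[255:325,475:545],(560,560),interpolation=cv2.INTER_NEAREST))
```

```text
(492, 273, 39, 36) ((546.8988037109375, -310.75634765625), (59.62328338623047, 66.84271240234375), 2.3352510929107666)
```

View pics/c7.png

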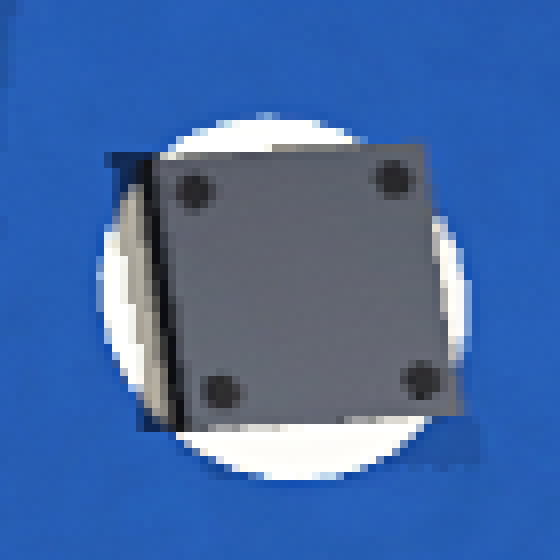

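Run:
```python
from h import *
print(ray("top",[[513.1,290.1]],.016))
```

```text
[[ 0.54736344 -0.31561129  0.016     ]]
```

{"method": "move_arm", "body": {
  "rows": [
    {"delta_pos":[-1,3.4,0],"delta_rot":[0,0,0],"hand":8.76},
    {"delta_pos":[-1,3.4,0],"delta_rot":[0,0,0],"hand":8.76},
    {"delta_pos":[-1,3.4,0],"delta_rot":[0,0,0],"hand":8.76},
    {"delta_pos":[0,0,-2],"delta_rot":[0,0,0],"hand":8.76},
    {"delta_pos":[0,0,-3],"delta_rot":[0,0,0],"hand":8.76},
    {"delta_pos":[0,0,-3],"delta_rot":[0,0,0],"hand":8.76},
    {"delta_pos":[0,0,-2],"delta_rot":[0,0,0],"hand":8.76},
    {"delta_pos":[0,0,-1.4],"delta_rot":[0,0,0],"hand":8.76},
    {"delta_pos":[0,0,0],"delta_rot":[0,0,0],"hand":8.76},
    {"delta_pos":[0,0,0],"delta_rot":[0,0,0],"hand":8.76}
  ]
}}

```text
t: 8.4
eef_pos: [0.4468, 0.1151, 0.0428]
ee_rot: [3.141, 0.0, 0.063]
force: [0.1, -0.2, 0.1]
width: 0.0876
```

Run:
```python
from h import *
print(get_state()['eef_pos'],get_state()['ee_rot'])
s=grab_frame("scene")
cv2.imwrite("pics/c8.png",cv2.resize(s[110:270,310:510],(750,600)))
```

```text
[0.44682138 0.11508972 0.04276496] [3.14123926e+00 1.95701011e-04 6.29636331e-02]
```

View pics/c8.png

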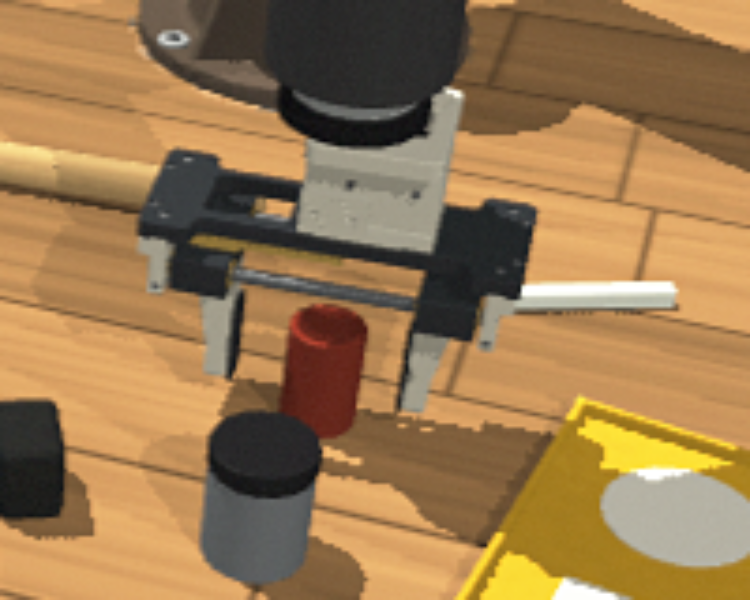

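{"method": "move_arm", "body": {
  "rows": [
    {"delta_pos":[0,0,0],"delta_rot":[0,0,0],"hand":3},
    {"delta_pos":[0,0,0],"delta_rot":[0,0,0],"hand":3},
    {"delta_pos":[0,0,0],"delta_rot":[0,0,0],"hand":3},
    {"delta_pos":[0,0,0],"delta_rot":[0,0,0],"hand":3},
    {"delta_pos":[0,0,0],"delta_rot":[0,0,0],"hand":3},
    {"delta_pos":[0,0,0],"delta_rot":[0,0,0],"hand":3},
    {"delta_pos":[0,0,0],"delta_rot":[0,0,0],"hand":3},
    {"delta_pos":[0,0,0],"delta_rot":[0,0,0],"hand":3},
    {"delta_pos":[0,0,0],"delta_rot":[0,0,0],"hand":3},
    {"delta_pos":[0,0,0],"delta_rot":[0,0,0],"hand":3}
  ],
  "force": 30
}}

```text
t: 9.45
eef_pos: [0.4468, 0.1155, 0.0427]
ee_rot: [-3.141, -0.0, 0.063]
force: [0.4, 1.1, 1.9]
width: 0.0421
```

{"method": "move_arm", "body": {
  "rows": [
    {"delta_pos":[0,0,2],"delta_rot":[0,0,0],"hand":3},
    {"delta_pos":[0,0,4],"delta_rot":[0,0,0],"hand":3},
    {"delta_pos":[0,0,4],"delta_rot":[0,0,0],"hand":3},
    {"delta_pos":[0.5,-2.1,1],"delta_rot":[0,0,0],"hand":3},
    {"delta_pos":[1,-4,0],"delta_rot":[0,0,0],"hand":3},
    {"delta_pos":[1,-4,0],"delta_rot":[0,0,0],"hand":3},
    {"delta_pos":[1,-4,0],"delta_rot":[0,0,0],"hand":3},
    {"delta_pos":[1,-4,0],"delta_rot":[0,0,0],"hand":3},
    {"delta_pos":[1,-4,0],"delta_rot":[0,0,0],"hand":3},
    {"delta_pos":[1,-4,0],"delta_rot":[0,0,0],"hand":3}
  ]
}}

```text
t: 10.45
eef_pos: [0.5108, -0.1475, 0.1519]
ee_rot: [-3.141, 0.002, 0.063]
force: [0.7, 1.1, -2.2]
width: 0.0422
```

{"method": "move_arm", "body": {
  "rows": [
    {"delta_pos":[1,-4,0],"delta_rot":[0,0,0],"hand":3},
    {"delta_pos":[1,-4,0],"delta_rot":[0,0,0],"hand":3},
    {"delta_pos":[1,-4,0],"delta_rot":[0,0,0],"hand":3},
    {"delta_pos":[0.6,-3,0],"delta_rot":[0,0,0],"hand":3},
    {"delta_pos":[0,-2,0],"delta_rot":[0,0,0],"hand":3},
    {"delta_pos":[0,0,-2],"delta_rot":[0,0,0],"hand":3},
    {"delta_pos":[0,0,-3],"delta_rot":[0,0,0],"hand":3},
    {"delta_pos":[0,0,-2],"delta_rot":[0,0,0],"hand":3},
    {"delta_pos":[0,0,0],"delta_rot":[0,0,0],"hand":3},
    {"delta_pos":[0,0,0],"delta_rot":[0,0,0],"hand":3}
  ]
}}

```text
t: 11.45
eef_pos: [0.5471, -0.3158, 0.0822]
ee_rot: [-3.141, 0.002, 0.063]
force: [0.6, -0.1, -1.9]
width: 0.0418
```

Run:
```python
from h import *
print(get_state()['eef_pos'],get_state()['ee_rot'])
s=grab_frame("scene")
cv2.imwrite("pics/c9.png",cv2.resize(s[100:260,100:300],(750,600)))
```

```text
[ 0.5470766  -0.31577943  0.08219642] [-3.14125053e+00  1.91086238e-03  6.31234606e-02]
```

View pics/c9.png

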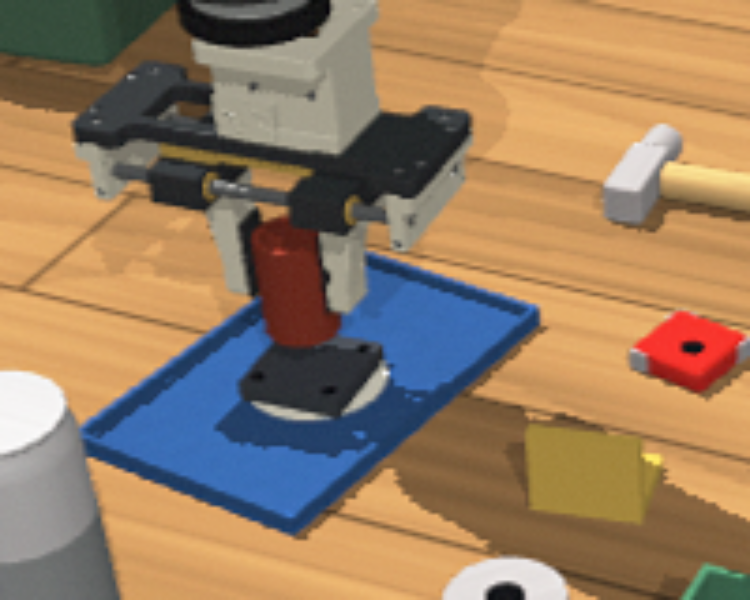

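{"method": "move_arm", "body": {
  "rows": [
    {"delta_pos":[0.1,0,-1],"delta_rot":[0,0,0],"hand":3},
    {"delta_pos":[0,0,-0.8],"delta_rot":[0,0,0],"hand":3},
    {"delta_pos":[0,0,-0.5],"delta_rot":[0,0,0],"hand":3},
    {"delta_pos":[0,0,0],"delta_rot":[0,0,0],"hand":3},
    {"delta_pos":[0,0,0],"delta_rot":[0,0,0],"hand":3},
    {"delta_pos":[0,0,0],"delta_rot":[0,0,0],"hand":5.2},
    {"delta_pos":[0,0,0],"delta_rot":[0,0,0],"hand":7.6},
    {"delta_pos":[0,0,0],"delta_rot":[0,0,0],"hand":7.6},
    {"delta_pos":[0,0,0],"delta_rot":[0,0,0],"hand":7.6},
    {"delta_pos":[0,0,0],"delta_rot":[0,0,0],"hand":7.6}
  ]
}}

```text
t: 12.5
eef_pos: [0.5486, -0.3158, 0.0597]
ee_rot: [3.142, -0.0, 0.063]
force: [-0.6, 0.0, -0.2]
width: 0.074
```

{"method": "move_arm", "body": {
  "rows": [
    {"delta_pos":[0,0,1.5],"delta_rot":[0,0,0],"hand":7.6},
    {"delta_pos":[0,0,3.5],"delta_rot":[0,0,0],"hand":7.6},
    {"delta_pos":[0,0,3.5],"delta_rot":[0,0,0],"hand":7.6},
    {"delta_pos":[0,0,1],"delta_rot":[0,0,0],"hand":7.6},
    {"delta_pos":[2.3,3.1,0],"delta_rot":[0,0,0],"hand":8.76},
    {"delta_pos":[2.3,3.1,0],"delta_rot":[0,0,0],"hand":8.76},
    {"delta_pos":[2.3,3.1,0],"delta_rot":[0,0,0],"hand":8.76},
    {"delta_pos":[2.3,3.1,0],"delta_rot":[0,0,0],"hand":8.76},
    {"delta_pos":[2.3,3.2,0],"delta_rot":[0,0,0],"hand":8.76},
    {"delta_pos":[2.1,3.2,0],"delta_rot":[0,0,0],"hand":8.76}
  ]
}}

```text
t: 13.5
eef_pos: [0.6853, -0.1264, 0.1543]
ee_rot: [-3.142, 0.0, 0.063]
force: [1.0, -1.0, -0.8]
width: 0.0878
```

Run:
```python
from h import *
print(get_state()['eef_pos'],get_state()['ee_rot'])
s=grab_frame("scene")
cv2.imwrite("pics/c10.png",cv2.resize(s[100:340,100:420],(800,600)))
t=grab_frame("top")
cv2.imwrite("pics/t10.png",t)
```

```text
[ 0.68531648 -0.12635781  0.15430816] [-3.14155531e+00  1.26656573e-04  6.30422926e-02]
```

View pics/c10.png

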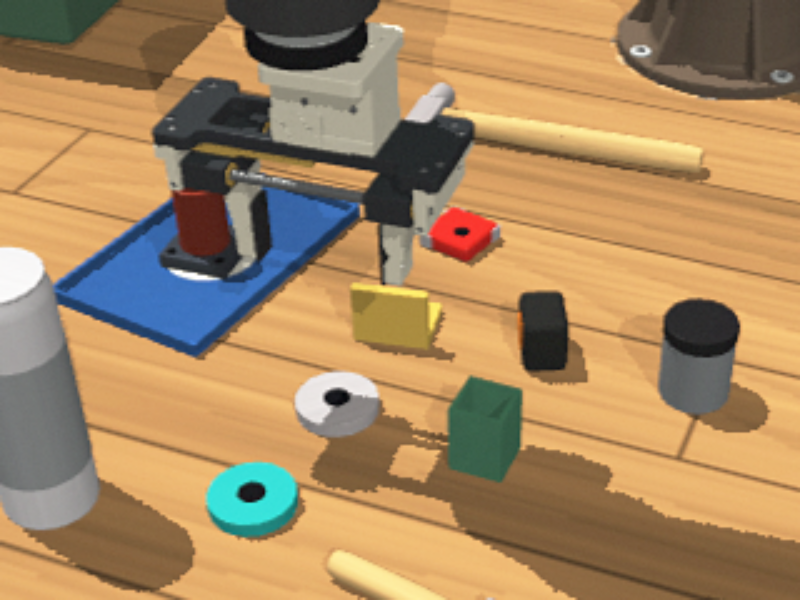

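View pics/t10.png

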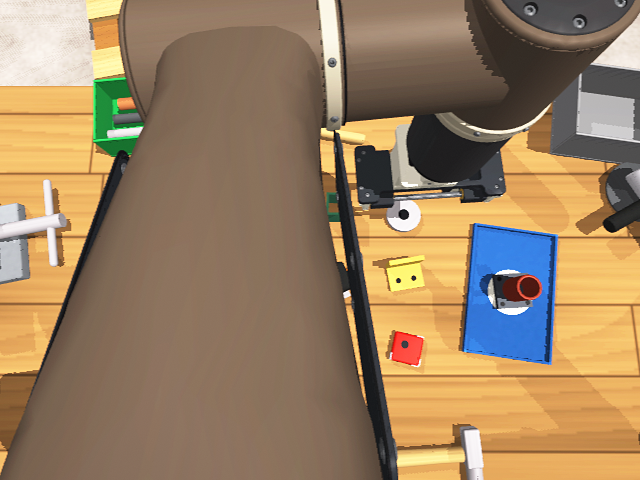

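{"method": "move_arm", "body": {
  "rows": [
    {"delta_pos":[0,-0.1,-2],"delta_rot":[0,0,0],"hand":8.76},
    {"delta_pos":[0,0,-3.5],"delta_rot":[0,0,0],"hand":8.76},
    {"delta_pos":[0,0,-3.5],"delta_rot":[0,0,0],"hand":8.76},
    {"delta_pos":[0,0,-2],"delta_rot":[0,0,0],"hand":8.76},
    {"delta_pos":[0,0,-1],"delta_rot":[0,0,0],"hand":8.76},
    {"delta_pos":[0,0,-0.6],"delta_rot":[0,0,0],"hand":8.76},
    {"delta_pos":[0,0,-0.2],"delta_rot":[0,0,0],"hand":8.76},
    {"delta_pos":[0,0,0],"delta_rot":[0,0,0],"hand":8.76},
    {"delta_pos":[0,0,0],"delta_rot":[0,0,0],"hand":8.76},
    {"delta_pos":[0,0,0],"delta_rot":[0,0,0],"hand":8.76}
  ]
}}

```text
t: 14.6
eef_pos: [0.6851, -0.1287, 0.0276]
ee_rot: [3.142, -0.002, 0.063]
force: [-0.4, -0.3, 0.4]
width: 0.0876
```

Run:
```python
from h import *
print(get_state()['eef_pos'],get_state()['ee_rot'])
s=grab_frame("scene")
cv2.imwrite("pics/c11.png",cv2.resize(s[160:320,150:350],(750,600)))
```

```text
[ 0.68511405 -0.12874345  0.02764082] [ 3.14156397e+00 -1.63365138e-03  6.31666066e-02]
```

View pics/c11.png

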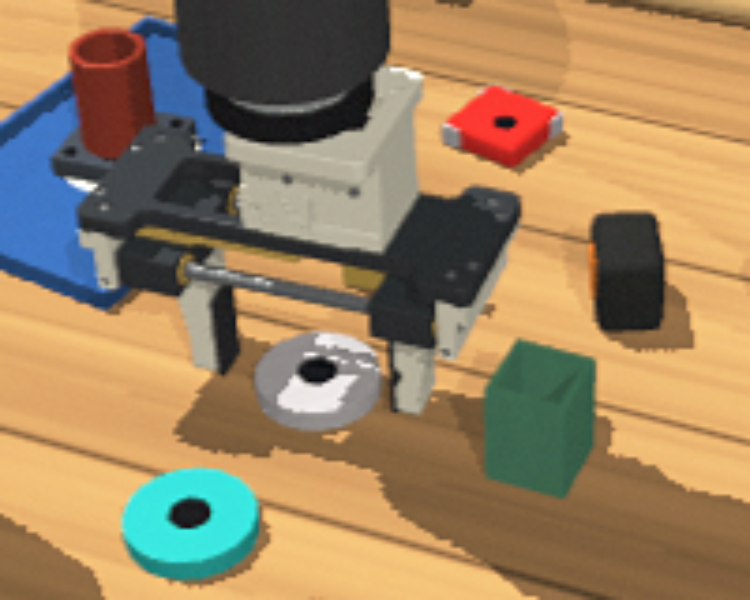

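{"method": "move_arm", "body": {
  "rows": [
    {"delta_pos":[0,0,-0.3],"delta_rot":[0,0,0],"hand":8.76},
    {"delta_pos":[0,0,0],"delta_rot":[0,0,0],"hand":5},
    {"delta_pos":[0,0,0],"delta_rot":[0,0,0],"hand":5},
    {"delta_pos":[0,0,0],"delta_rot":[0,0,0],"hand":5},
    {"delta_pos":[0,0,0],"delta_rot":[0,0,0],"hand":5},
    {"delta_pos":[0,0,0],"delta_rot":[0,0,0],"hand":5},
    {"delta_pos":[0,0,0],"delta_rot":[0,0,0],"hand":5},
    {"delta_pos":[0,0,0],"delta_rot":[0,0,0],"hand":5},
    {"delta_pos":[0,0,0],"delta_rot":[0,0,0],"hand":5},
    {"delta_pos":[0,0,0],"delta_rot":[0,0,0],"hand":5}
  ],
  "force": 40
}}

```text
t: 15.65
eef_pos: [0.6846, -0.1287, 0.0236]
ee_rot: [-3.142, -0.0, 0.063]
force: [0.8, 1.8, -0.5]
width: 0.0612
```

{"method": "move_arm", "body": {
  "rows": [
    {"delta_pos":[0,0,2],"delta_rot":[0,0,0],"hand":5},
    {"delta_pos":[0,0,3.5],"delta_rot":[0,0,0],"hand":5},
    {"delta_pos":[0,0,3.5],"delta_rot":[0,0,0],"hand":5},
    {"delta_pos":[-0.9,1.8,1.5],"delta_rot":[0,0,-1],"hand":5},
    {"delta_pos":[-1.8,3.7,0],"delta_rot":[0,0,-1],"hand":5},
    {"delta_pos":[-1.8,3.7,0],"delta_rot":[0,0,-1],"hand":5},
    {"delta_pos":[-1.8,3.7,0],"delta_rot":[0,0,-1],"hand":5},
    {"delta_pos":[-1.8,3.7,0],"delta_rot":[0,0,-1],"hand":5},
    {"delta_pos":[-1.8,3.7,0],"delta_rot":[0,0,-1],"hand":5},
    {"delta_pos":[-1.8,3.7,0],"delta_rot":[0,0,-1],"hand":5}
  ]
}}

```text
t: 16.65
eef_pos: [0.5663, 0.1123, 0.1283]
ee_rot: [3.141, 0.001, -0.06]
force: [0.2, 1.1, -3.2]
width: 0.0609
```

{"method": "move_arm", "body": {
  "rows": [
    {"delta_pos":[-1.8,3.7,0],"delta_rot":[0,0,-1],"hand":5},
    {"delta_pos":[-1.8,3.7,0],"delta_rot":[0,0,-1],"hand":5},
    {"delta_pos":[-1.8,3.7,0],"delta_rot":[0,0,-1],"hand":5},
    {"delta_pos":[-1.8,3.7,0],"delta_rot":[0,0,-1],"hand":5},
    {"delta_pos":[-1.8,3.7,0],"delta_rot":[0,0,-1],"hand":5},
    {"delta_pos":[-0.8,1.7,0],"delta_rot":[0,0,-1],"hand":5},
    {"delta_pos":[0,0,-2],"delta_rot":[0,0,0],"hand":5},
    {"delta_pos":[0,0,-3.5],"delta_rot":[0,0,0],"hand":5},
    {"delta_pos":[0,0,-1.5],"delta_rot":[0,0,0],"hand":5},
    {"delta_pos":[0,0,0],"delta_rot":[0,0,0],"hand":5}
  ]
}}

```text
t: 17.65
eef_pos: [0.4681, 0.3115, 0.0559]
ee_rot: [3.137, 0.003, -0.164]
force: [0.3, -0.4, -2.8]
width: 0.0612
```

Run:
```python
from h import *
print(get_state()['eef_pos'],get_state()['ee_rot'])
s=grab_frame("scene")
cv2.imwrite("pics/c12.png",cv2.resize(s[140:320,375:600],(750,600)))
t=grab_frame("top");cv2.imwrite("pics/t12.png",t)
```

```text
[0.46805292 0.31153308 0.05592232] [ 3.13680257e+00  2.92866831e-03 -1.64230432e-01]
```

View pics/c12.png

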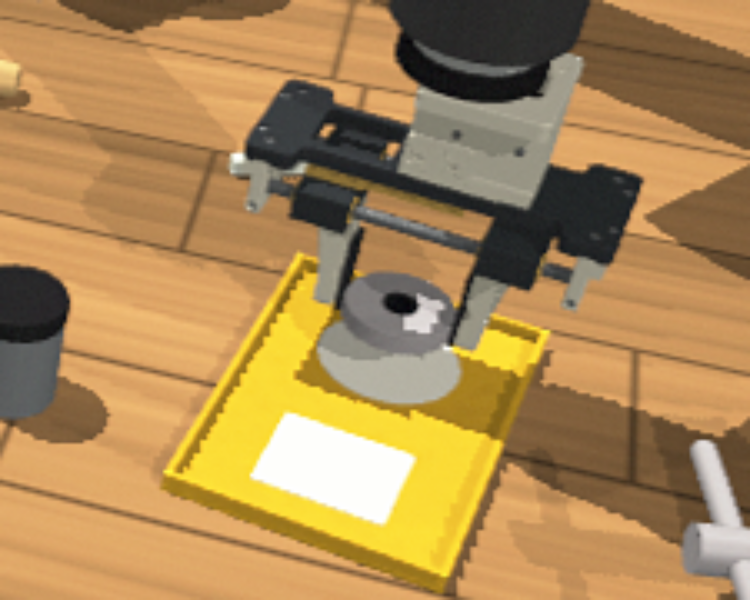

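View pics/t12.png

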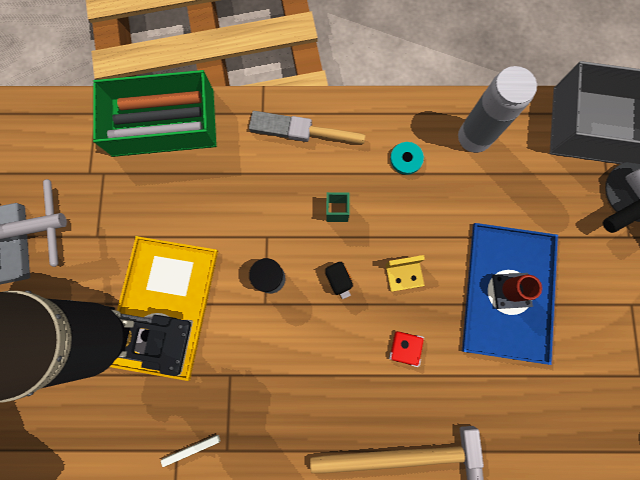

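{"method": "move_arm", "body": {
  "rows": [
    {"delta_pos":[0,0,-1],"delta_rot":[0,0,0],"hand":5},
    {"delta_pos":[0,0.1,-1],"delta_rot":[0,0,0],"hand":5},
    {"delta_pos":[0,0,-0.5],"delta_rot":[0,0,0],"hand":5},
    {"delta_pos":[0,0,-0.2],"delta_rot":[0,0,0],"hand":5},
    {"delta_pos":[0,0,0],"delta_rot":[0,0,0],"hand":5},
    {"delta_pos":[0,0,0],"delta_rot":[0,0,0],"hand":5},
    {"delta_pos":[0,0,0],"delta_rot":[0,0,0],"hand":5},
    {"delta_pos":[0,0,0],"delta_rot":[0,0,0],"hand":5},
    {"delta_pos":[0,0,0],"delta_rot":[0,0,0],"hand":5},
    {"delta_pos":[0,0,0],"delta_rot":[0,0,0],"hand":5}
  ]
}}

```text
t: 18.75
eef_pos: [0.4696, 0.3143, 0.0317]
ee_rot: [-3.141, -0.0, -0.164]
force: [-0.0, 0.3, -2.2]
width: 0.0609
```

Run:
```python
from h import *
t=cv2.imread("pics/t12.png")
c=blob(t,(495,265,550,315),(0,120,105),(10,255,255));print(wcirc("top",c,.076))
c=blob(t,(495,265,550,315),(0,120,0),(10,255,255));P=ray("top",c,0.016);print(c[:,0].min(),c[:,0].max())
```

```text
((548.5194702148438, -315.8867492675781), (38.307823181152344, 39.02596664428711), 93.7630386352539)
502 541
```

{"method": "move_arm", "body": {
  "rows": [
    {"delta_pos":[-0.2,-0.1,-0.2],"delta_rot":[0,0,0],"hand":5},
    {"delta_pos":[0,0,-0.2],"delta_rot":[0,0,0],"hand":5},
    {"delta_pos":[0,0,0],"delta_rot":[0,0,0],"hand":5},
    {"delta_pos":[0,0,0],"delta_rot":[0,0,0],"hand":5},
    {"delta_pos":[0,0,0],"delta_rot":[0,0,0],"hand":6.4},
    {"delta_pos":[0,0,0],"delta_rot":[0,0,0],"hand":7.4},
    {"delta_pos":[0,0,0],"delta_rot":[0,0,0],"hand":7.4},
    {"delta_pos":[0,0,0],"delta_rot":[0,0,0],"hand":7.4},
    {"delta_pos":[0,0,2],"delta_rot":[0,0,0],"hand":7.4},
    {"delta_pos":[0,0,3],"delta_rot":[0,0,0],"hand":7.4}
  ]
}}

```text
t: 19.75
eef_pos: [0.4667, 0.3122, 0.0765]
ee_rot: [3.138, 0.002, -0.164]
force: [0.4, 0.6, -0.0]
width: 0.0741
```

{"method": "move_arm", "body": {
  "rows": [
    {"delta_pos":[0,0,4],"delta_rot":[0,0,0],"hand":8.76},
    {"delta_pos":[0,0,4],"delta_rot":[0,0,0],"hand":8.76},
    {"delta_pos":[2.8,-4,0],"delta_rot":[0,0,1.2],"hand":8.76},
    {"delta_pos":[2.8,-4,0],"delta_rot":[0,0,1.2],"hand":8.76},
    {"delta_pos":[2.8,-4,0],"delta_rot":[0,0,1.2],"hand":8.76},
    {"delta_pos":[2.8,-4,0],"delta_rot":[0,0,1.2],"hand":8.76},
    {"delta_pos":[2.8,-4,0],"delta_rot":[0,0,1.2],"hand":8.76},
    {"delta_pos":[2.8,-4,0],"delta_rot":[0,0,1.2],"hand":8.76},
    {"delta_pos":[2.8,-4,0],"delta_rot":[0,0,1.2],"hand":8.76},
    {"delta_pos":[2.8,-4,0],"delta_rot":[0,0,1],"hand":8.76}
  ]
}}

```text
t: 20.75
eef_pos: [0.6925, -0.0086, 0.1576]
ee_rot: [-3.142, -0.0, 0.001]
force: [1.4, 1.1, 0.9]
width: 0.0875
```

Run:
```python
from h import *
print(get_state()['eef_pos'],get_state()['ee_rot'])
t=grab_frame("top");s=grab_frame("scene");cv2.imwrite("pics/s13.png",s);cv2.imwrite("pics/t13.png",t)
c=blob(t,(125,305,185,365),(0,0,110),(180,60,255));print(cv2.boundingRect(c))
```

```text
[ 0.69252982 -0.00858232  0.15762344] [-3.14155125e+00 -2.41766743e-04  1.20964768e-03]
(177, 330, 2, 10)
```

View pics/s13.png

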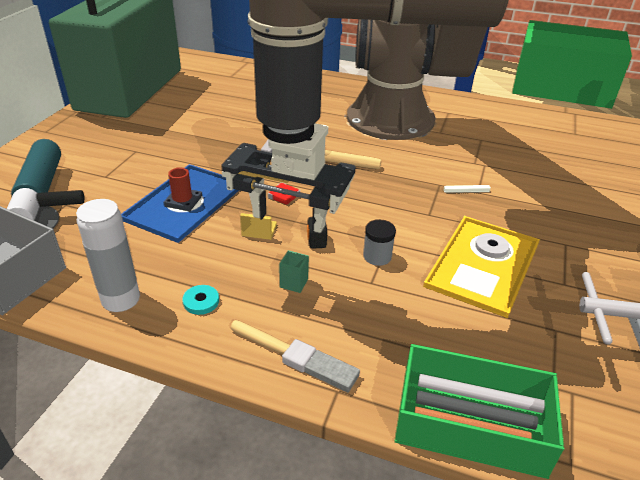

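View pics/t13.png

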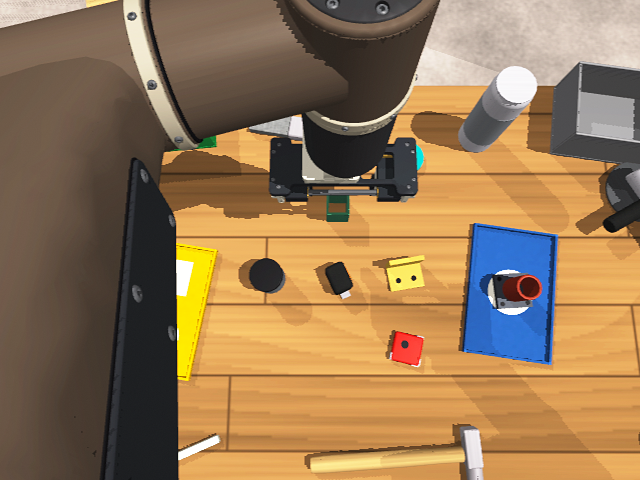

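Run:
```python
from h import *
s=cv2.imread("pics/s13.png")
c=blob(s,(478,235,508,258),(0,0,0),(180,255,60));print(cv2.boundingRect(c),wcirc("scene",c,.016))
s0=cv2.imread("pics/scene0.png")
c=blob(s0,(465,230,520,265),(0,0,200),(180,60,255));print(cv2.boundingRect(c),wcirc("scene",c,.004))
s0=cv2.imread("pics/scene0.png")
c=blob(s0,(222,250,246,268),(0,0,0),(180,255,60));print("flange at start",wcirc("scene",c,.012))
c=blob(s0,(278,248,312,292),(60,60,60),(90,255,255));print(cv2.boundingRect(c))
```

```text
(488, 240, 10, 6) ((466.45587158203125, 313.0840148925781), (15.573781967163086, 16.195165634155273), 157.818603515625)
(470, 235, 43, 26) ((465.45233154296875, 313.1340026855469), (76.64811706542969, 78.31599426269531), 6.051651954650879)
flange at start ((683.763916015625, -127.07242584228516), (15.141922950744629, 16.872955322265625), 28.367923736572266)
(280, 251, 29, 41)
```

{"method": "move_arm", "body": {
  "rows": [
    {"delta_pos":[0.15,0.15,-2],"delta_rot":[0,0,0],"hand":8.76},
    {"delta_pos":[0,0,-3.5],"delta_rot":[0,0,0],"hand":8.76},
    {"delta_pos":[0,0,-3],"delta_rot":[0,0,0],"hand":8.76},
    {"delta_pos":[0,0,-2],"delta_rot":[0,0,0],"hand":8.76},
    {"delta_pos":[0,0,-1],"delta_rot":[0,0,0],"hand":8.76},
    {"delta_pos":[0,0,0],"delta_rot":[0,0,0],"hand":8.76},
    {"delta_pos":[0,0,0],"delta_rot":[0,0,0],"hand":8.76},
    {"delta_pos":[0,0,0],"delta_rot":[0,0,0],"hand":3},
    {"delta_pos":[0,0,0],"delta_rot":[0,0,0],"hand":3},
    {"delta_pos":[0,0,0],"delta_rot":[0,0,0],"hand":3}
  ],
  "force": 30
}}

```text
t: 21.85
eef_pos: [0.6935, -0.0052, 0.0436]
ee_rot: [-3.141, -0.002, 0.0]
force: [-0.1, 0.3, 0.0]
width: 0.0695
```

{"method": "move_arm", "body": {
  "rows": [
    {"delta_pos":[0,0,0],"delta_rot":[0,0,0],"hand":3},
    {"delta_pos":[0,0,0],"delta_rot":[0,0,0],"hand":3},
    {"delta_pos":[0,0,0],"delta_rot":[0,0,0],"hand":3},
    {"delta_pos":[0,0,0],"delta_rot":[0,0,0],"hand":3},
    {"delta_pos":[0,0,0],"delta_rot":[0,0,0],"hand":3},
    {"delta_pos":[0,0,0],"delta_rot":[0,0,0],"hand":3},
    {"delta_pos":[0,0,0],"delta_rot":[0,0,0],"hand":3},
    {"delta_pos":[0,0,0],"delta_rot":[0,0,0],"hand":3},
    {"delta_pos":[0,0,0],"delta_rot":[0,0,0],"hand":3},
    {"delta_pos":[0,0,0],"delta_rot":[0,0,0],"hand":3}
  ]
}}

```text
t: 22.85
eef_pos: [0.6931, -0.0053, 0.0426]
ee_rot: [3.142, -0.0, 0.0]
force: [0.2, -1.1, 0.7]
width: 0.0398
```

Run:
```python
from h import *
s=grab_frame("scene")
cv2.imwrite("pics/c14.png",cv2.resize(s[160:320,200:400],(750,600)))
```

```text
(no output)
```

View pics/c14.png

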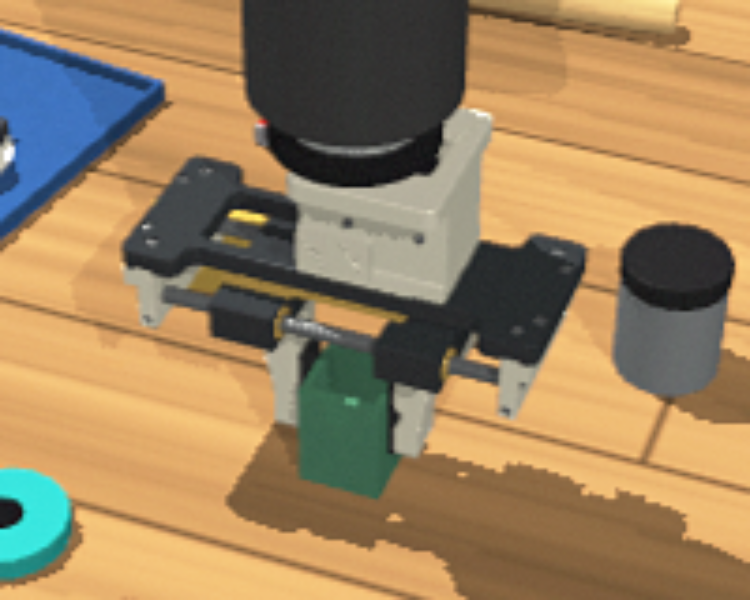

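{"method": "move_arm", "body": {
  "rows": [
    {"delta_pos":[0,0,2],"delta_rot":[0,0,0],"hand":3},
    {"delta_pos":[0,0,4],"delta_rot":[0,0,0],"hand":3},
    {"delta_pos":[0,0,4],"delta_rot":[0,0,0],"hand":3},
    {"delta_pos":[-1.3,1.8,1.5],"delta_rot":[0,0,-0.94],"hand":3},
    {"delta_pos":[-2.5,3.5,0],"delta_rot":[0,0,-0.94],"hand":3},
    {"delta_pos":[-2.5,3.5,0],"delta_rot":[0,0,-0.94],"hand":3},
    {"delta_pos":[-2.5,3.5,0],"delta_rot":[0,0,-0.94],"hand":3},
    {"delta_pos":[-2.5,3.5,0],"delta_rot":[0,0,-0.94],"hand":3},
    {"delta_pos":[-2.5,3.5,0],"delta_rot":[0,0,-0.94],"hand":3},
    {"delta_pos":[-2.5,3.5,0],"delta_rot":[0,0,-0.94],"hand":3}
  ]
}}

```text
t: 23.9
eef_pos: [0.5284, 0.2239, 0.1572]
ee_rot: [3.142, 0.001, -0.116]
force: [-0.2, 1.4, -3.1]
width: 0.0399
```

{"method": "move_arm", "body": {
  "rows": [
    {"delta_pos":[-2.5,3.5,0],"delta_rot":[0,0,-0.94],"hand":3},
    {"delta_pos":[-2.5,3.5,0],"delta_rot":[0,0,-0.94],"hand":3},
    {"delta_pos":[-1.3,2,0],"delta_rot":[0,0,-0.94],"hand":3},
    {"delta_pos":[0,0,-2],"delta_rot":[0,0,0],"hand":3},
    {"delta_pos":[0,0,-3],"delta_rot":[0,0,0],"hand":3},
    {"delta_pos":[0,0,-2],"delta_rot":[0,0,0],"hand":3},
    {"delta_pos":[0,0,0],"delta_rot":[0,0,0],"hand":3},
    {"delta_pos":[0,0,0],"delta_rot":[0,0,0],"hand":3},
    {"delta_pos":[0,0,0],"delta_rot":[0,0,0],"hand":3},
    {"delta_pos":[0,0,0],"delta_rot":[0,0,0],"hand":3}
  ]
}}

```text
t: 24.9
eef_pos: [0.4676, 0.3133, 0.0888]
ee_rot: [-3.14, -0.001, -0.164]
force: [0.3, 0.2, -2.0]
width: 0.0401
```

Run:
```python
from h import *
s=grab_frame("scene")
cv2.imwrite("pics/c15.png",cv2.resize(s[140:320,375:600],(750,600)))
```

```text
(no output)
```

View pics/c15.png

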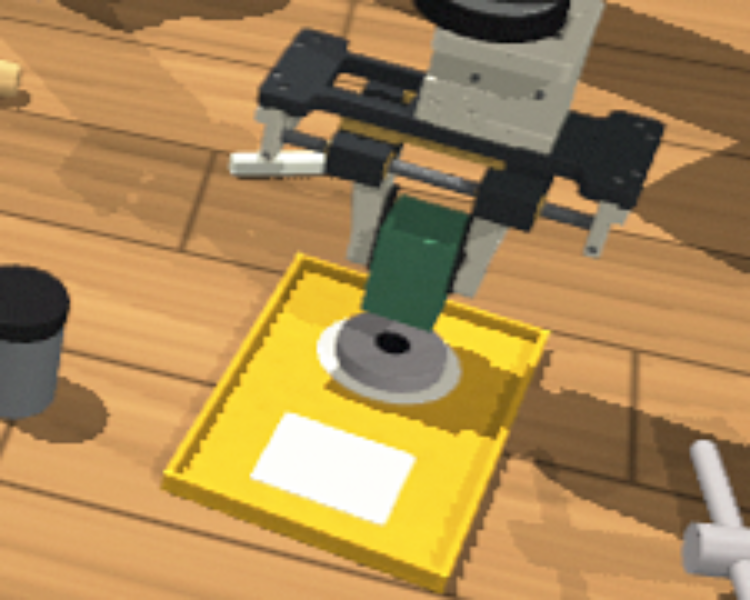

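{"method": "move_arm", "body": {
  "rows": [
    {"delta_pos":[0,0,-1],"delta_rot":[0,0,0],"hand":3},
    {"delta_pos":[0,0,-1],"delta_rot":[0,0,0],"hand":3},
    {"delta_pos":[0,0,-0.6],"delta_rot":[0,0,0],"hand":3},
    {"delta_pos":[0,0,-0.3],"delta_rot":[0,0,0],"hand":3},
    {"delta_pos":[0,0,0],"delta_rot":[0,0,0],"hand":3},
    {"delta_pos":[0,0,0],"delta_rot":[0,0,0],"hand":3},
    {"delta_pos":[0,0,0],"delta_rot":[0,0,0],"hand":3},
    {"delta_pos":[0,0,0],"delta_rot":[0,0,0],"hand":3},
    {"delta_pos":[0,0,0],"delta_rot":[0,0,0],"hand":3},
    {"delta_pos":[0,0,0],"delta_rot":[0,0,0],"hand":3}
  ]
}}

```text
t: 25.95
eef_pos: [0.4671, 0.3126, 0.0585]
ee_rot: [3.141, 0.0, -0.164]
force: [-1.1, -2.4, 2.8]
width: 0.0401
```

{"method": "move_arm", "body": {
  "rows": [
    {"delta_pos":[0,0,0],"delta_rot":[0,0,0],"hand":5},
    {"delta_pos":[0,0,0],"delta_rot":[0,0,0],"hand":7},
    {"delta_pos":[0,0,0],"delta_rot":[0,0,0],"hand":7},
    {"delta_pos":[0,0,0],"delta_rot":[0,0,0],"hand":7},
    {"delta_pos":[0,0,0],"delta_rot":[0,0,0],"hand":7},
    {"delta_pos":[0,0,2],"delta_rot":[0,0,0],"hand":7},
    {"delta_pos":[0,0,3.5],"delta_rot":[0,0,0],"hand":7},
    {"delta_pos":[0,0,4],"delta_rot":[0,0,0],"hand":7},
    {"delta_pos":[0,0,1],"delta_rot":[0,0,0],"hand":7},
    {"delta_pos":[1,-4,0],"delta_rot":[0,0,-7.07],"hand":5}
  ]
}}

```text
t: 26.95
eef_pos: [0.4783, 0.2764, 0.1662]
ee_rot: [-3.136, -0.003, -0.284]
force: [0.4, -0.4, -0.6]
width: 0.066
```

{"method": "move_arm", "body": {
  "rows": [
    {"delta_pos":[1.3,-4.4,0],"delta_rot":[0,0,-7.07],"hand":5},
    {"delta_pos":[1.3,-4.4,0],"delta_rot":[0,0,-7.07],"hand":5},
    {"delta_pos":[1.3,-4.4,0],"delta_rot":[0,0,-7.07],"hand":5},
    {"delta_pos":[1.3,-4.4,0],"delta_rot":[0,0,-7.07],"hand":5},
    {"delta_pos":[1.3,-4.4,0],"delta_rot":[0,0,-7.07],"hand":5},
    {"delta_pos":[1.3,-4.4,0],"delta_rot":[0,0,-7.07],"hand":5},
    {"delta_pos":[1.3,-4.4,0],"delta_rot":[0,0,-7.07],"hand":5},
    {"delta_pos":[1.3,-4.4,0],"delta_rot":[0,0,-7.07],"hand":5},
    {"delta_pos":[1.5,-4.5,0],"delta_rot":[0,0,-7.07],"hand":5},
    {"delta_pos":[0,0,0],"delta_rot":[0,0,0],"hand":5}
  ]
}}

```text
t: 27.95
eef_pos: [0.5968, -0.129, 0.1627]
ee_rot: [3.141, -0.001, -1.407]
force: [-0.4, 1.6, 0.3]
width: 0.0503
```

Run:
```python
from h import *
print(get_state()['eef_pos'],get_state()['ee_rot'])
s=grab_frame("scene");t=grab_frame("top")
cv2.imwrite("pics/s16.png",s);cv2.imwrite("pics/t16.png",t)
```

```text
[ 0.59677829 -0.12900119  0.16268104] [ 3.14084422e+00 -6.64203078e-04 -1.40653208e+00]
```

View pics/s16.png

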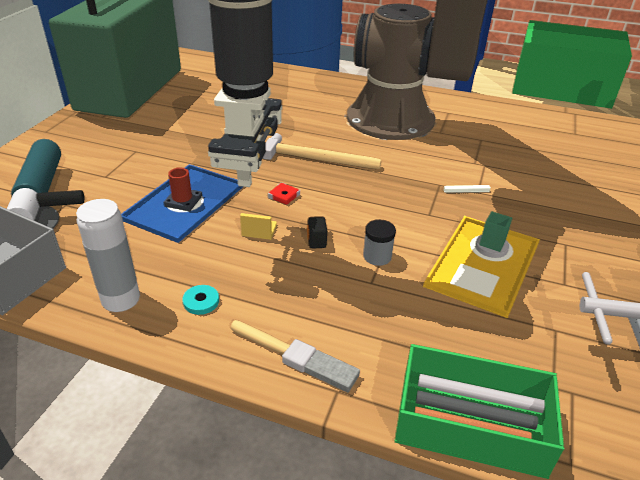

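View pics/t16.png

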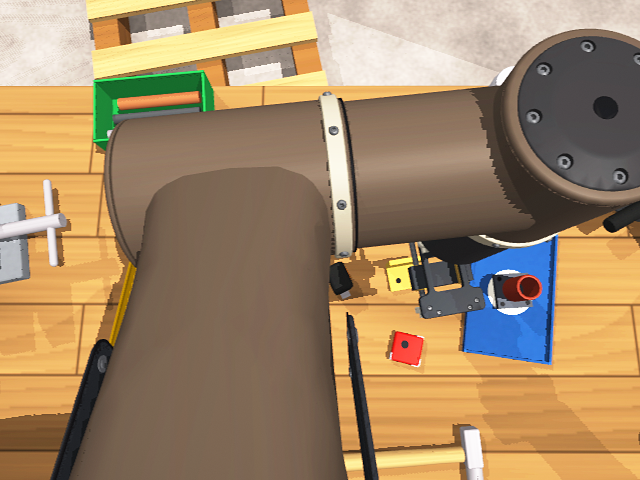

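{"method": "move_arm", "body": {
  "rows": [
    {"delta_pos":[0,0.4,-2],"delta_rot":[0,0,0],"hand":5},
    {"delta_pos":[0,0,-3.5],"delta_rot":[0,0,0],"hand":5},
    {"delta_pos":[0,0,-2.3],"delta_rot":[0,0,0],"hand":5},
    {"delta_pos":[0,0,0],"delta_rot":[0,0,0],"hand":5},
    {"delta_pos":[0,0,0],"delta_rot":[0,0,0],"hand":5},
    {"delta_pos":[0,0,0],"delta_rot":[0,0,0],"hand":5},
    {"delta_pos":[0,0,0],"delta_rot":[0,0,0],"hand":5},
    {"delta_pos":[0,0,0],"delta_rot":[0,0,0],"hand":5},
    {"delta_pos":[0,0,0],"delta_rot":[0,0,0],"hand":5},
    {"delta_pos":[0,0,0],"delta_rot":[0,0,0],"hand":5}
  ]
}}

```text
t: 29.05
eef_pos: [0.5962, -0.1203, 0.0859]
ee_rot: [-3.141, -0.0, -1.398]
force: [-0.5, -0.6, 0.9]
width: 0.0496
```

Run:
```python
from h import *
print(get_state()['eef_pos'],get_state()['ee_rot'])
s=grab_frame("scene")
cv2.imwrite("pics/c17.png",cv2.resize(s[120:280,170:370],(750,600)))
```

```text
[ 0.59616617 -0.12033534  0.08591654] [-3.14105611e+00 -4.88736498e-05 -1.39786045e+00]
```

View pics/c17.png

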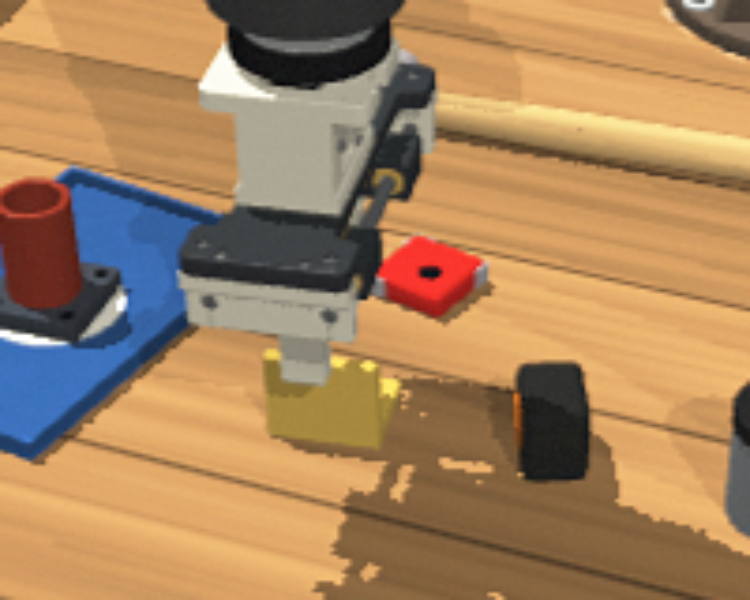

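{"method": "move_arm", "body": {
  "rows": [
    {"delta_pos":[0,-0.4,-1.5],"delta_rot":[0,0,0],"hand":5},
    {"delta_pos":[0,0,-1.7],"delta_rot":[0,0,0],"hand":5},
    {"delta_pos":[0,0,-1],"delta_rot":[0,0,0],"hand":5},
    {"delta_pos":[0,0,-0.2],"delta_rot":[0,0,0],"hand":5},
    {"delta_pos":[0,0,0],"delta_rot":[0,0,0],"hand":4},
    {"delta_pos":[0,0,0],"delta_rot":[0,0,0],"hand":3},
    {"delta_pos":[0,0,0],"delta_rot":[0,0,0],"hand":2},
    {"delta_pos":[0,0,0],"delta_rot":[0,0,0],"hand":0},
    {"delta_pos":[0,0,0],"delta_rot":[0,0,0],"hand":0},
    {"delta_pos":[0,0,0],"delta_rot":[0,0,0],"hand":0}
  ],
  "force": 40
}}

```text
t: 30.1
eef_pos: [0.5959, -0.1243, 0.0417]
ee_rot: [3.141, 0.0, -1.398]
force: [-3.7, -0.4, 2.1]
width: 0.0076
```

{"method": "move_arm", "body": {
  "rows": [
    {"delta_pos":[0,0,0],"delta_rot":[0,0,0],"hand":0},
    {"delta_pos":[0,0,0],"delta_rot":[0,0,0],"hand":0},
    {"delta_pos":[0,0,0],"delta_rot":[0,0,0],"hand":0},
    {"delta_pos":[0,0,0],"delta_rot":[0,0,0],"hand":0},
    {"delta_pos":[0,0,0],"delta_rot":[0,0,0],"hand":0},
    {"delta_pos":[0,0,0],"delta_rot":[0,0,0],"hand":0},
    {"delta_pos":[0,0,0],"delta_rot":[0,0,0],"hand":0},
    {"delta_pos":[0,0,0],"delta_rot":[0,0,0],"hand":0},
    {"delta_pos":[0,0,0],"delta_rot":[0,0,0],"hand":0},
    {"delta_pos":[0,0,0],"delta_rot":[0,0,0],"hand":0}
  ]
}}

```text
t: 31.1
eef_pos: [0.5959, -0.1243, 0.0417]
ee_rot: [3.141, -0.0, -1.398]
force: [-2.8, 0.9, 5.8]
width: 0.0079
```

Run:
```python
from h import *
print(get_state()['eef_pos'],get_state()['ee_rot'])
s=grab_frame("scene")
cv2.imwrite("pics/c18.png",cv2.resize(s[120:280,170:370],(750,600)))
```

```text
[ 0.59593064 -0.12429324  0.04173624] [ 3.14140721e+00 -3.53846748e-05 -1.39769487e+00]
```

View pics/c18.png

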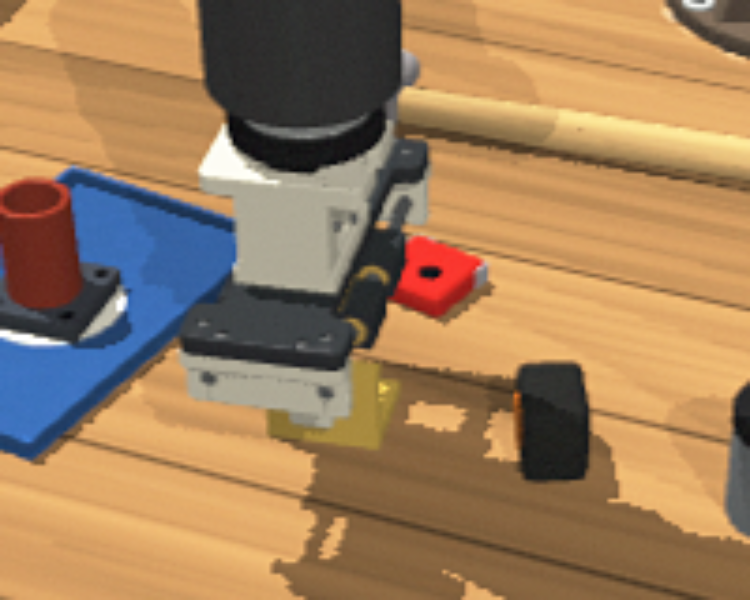

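{"method": "move_arm", "body": {
  "rows": [
    {"delta_pos":[0,0,2],"delta_rot":[0,0,0],"hand":0},
    {"delta_pos":[0,0,4],"delta_rot":[0,0,0],"hand":0},
    {"delta_pos":[0,0,4],"delta_rot":[0,0,0],"hand":0},
    {"delta_pos":[0,2,1],"delta_rot":[0,0,-1.93],"hand":0},
    {"delta_pos":[0,4,0],"delta_rot":[0,0,-1.93],"hand":0},
    {"delta_pos":[0,4,0],"delta_rot":[0,0,-1.93],"hand":0},
    {"delta_pos":[0,4,0],"delta_rot":[0,0,-1.93],"hand":0},
    {"delta_pos":[0,4,0],"delta_rot":[0,0,-1.93],"hand":0},
    {"delta_pos":[0,4,0],"delta_rot":[0,0,-1.93],"hand":0},
    {"delta_pos":[0,4,0],"delta_rot":[0,0,-1.93],"hand":0}
  ]
}}

```text
t: 32.15
eef_pos: [0.5954, 0.1374, 0.1506]
ee_rot: [3.141, -0.0, -1.635]
force: [1.0, -0.8, -3.0]
width: 0.0077
```

{"method": "move_arm", "body": {
  "rows": [
    {"delta_pos":[0,4,0],"delta_rot":[0,0,-1.93],"hand":0},
    {"delta_pos":[0,4,0],"delta_rot":[0,0,-1.93],"hand":0},
    {"delta_pos":[-0.1,4,0],"delta_rot":[0,0,-1.93],"hand":0},
    {"delta_pos":[-0.1,3.6,0],"delta_rot":[0,0,0],"hand":0},
    {"delta_pos":[0,0,0],"delta_rot":[0,0,0],"hand":0},
    {"delta_pos":[0,0,-2],"delta_rot":[0,0,0],"hand":0},
    {"delta_pos":[0,0,-3.5],"delta_rot":[0,0,0],"hand":0},
    {"delta_pos":[0,0,-2.5],"delta_rot":[0,0,0],"hand":0},
    {"delta_pos":[0,0,0],"delta_rot":[0,0,0],"hand":0},
    {"delta_pos":[0,0,0],"delta_rot":[0,0,0],"hand":0}
  ]
}}

```text
t: 33.15
eef_pos: [0.5941, 0.2914, 0.0712]
ee_rot: [3.141, -0.001, -1.735]
force: [0.4, 0.2, -2.6]
width: 0.0076
```

Run:
```python
from h import *
print(get_state()['eef_pos'],get_state()['ee_rot'])
s=grab_frame("scene")
cv2.imwrite("pics/c19.png",cv2.resize(s[140:320,375:600],(750,600)))
```

```text
[0.5940773  0.29136307 0.07116884] [ 3.14088219e+00 -1.34004416e-03 -1.73460782e+00]
```

View pics/c19.png

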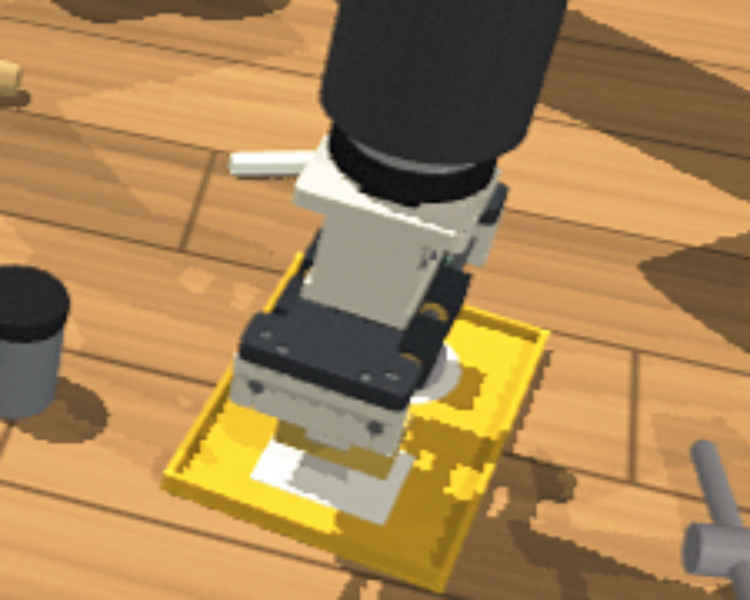

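{"method": "move_arm", "body": {
  "rows": [
    {"delta_pos":[0,0,-1],"delta_rot":[0,0,0],"hand":0},
    {"delta_pos":[0,0,-0.8],"delta_rot":[0,0,0],"hand":0},
    {"delta_pos":[0,0,-0.4],"delta_rot":[0,0,0],"hand":0},
    {"delta_pos":[0,0,-0.3],"delta_rot":[0,0,0],"hand":0},
    {"delta_pos":[0,0,0],"delta_rot":[0,0,0],"hand":0},
    {"delta_pos":[0,0,0],"delta_rot":[0,0,0],"hand":0},
    {"delta_pos":[0,0,0],"delta_rot":[0,0,0],"hand":0},
    {"delta_pos":[0,0,0],"delta_rot":[0,0,0],"hand":0},
    {"delta_pos":[0,0,0],"delta_rot":[0,0,0],"hand":0},
    {"delta_pos":[0,0,0],"delta_rot":[0,0,0],"hand":0}
  ]
}}

```text
t: 34.2
eef_pos: [0.5941, 0.2918, 0.0467]
ee_rot: [-3.141, 0.0, -1.735]
force: [0.3, -0.1, -3.7]
width: 0.0079
```

{"method": "move_arm", "body": {
  "rows": [
    {"delta_pos":[0,0,-0.1],"delta_rot":[0,0,0],"hand":0},
    {"delta_pos":[0,0,0],"delta_rot":[0,0,0],"hand":0},
    {"delta_pos":[0,0,0],"delta_rot":[0,0,0],"hand":1.5},
    {"delta_pos":[0,0,0],"delta_rot":[0,0,0],"hand":2.6},
    {"delta_pos":[0,0,0],"delta_rot":[0,0,0],"hand":2.6},
    {"delta_pos":[0,0,0],"delta_rot":[0,0,0],"hand":2.6},
    {"delta_pos":[0,0,2],"delta_rot":[0,0,0],"hand":2.6},
    {"delta_pos":[0,0,4],"delta_rot":[0,0,0],"hand":2.6},
    {"delta_pos":[0,0,4],"delta_rot":[0,0,0],"hand":2.6},
    {"delta_pos":[0,0,4],"delta_rot":[0,0,0],"hand":2.6}
  ]
}}

```text
t: 35.2
eef_pos: [0.594, 0.2916, 0.1871]
ee_rot: [3.142, -0.0, -1.735]
force: [1.0, -0.1, -0.4]
width: 0.0262
```

{"method": "move_arm", "body": {
  "rows": [
    {"delta_pos":[0,0,4],"delta_rot":[0,0,0],"hand":2.6},
    {"delta_pos":[-1,4,1],"delta_rot":[0,0,0],"hand":2.6},
    {"delta_pos":[-2,4,0],"delta_rot":[0,0,0],"hand":2.6},
    {"delta_pos":[-2,4,0],"delta_rot":[0,0,0],"hand":2.6},
    {"delta_pos":[-3,3.5,0],"delta_rot":[0,0,0],"hand":2.6},
    {"delta_pos":[-3,3.5,0],"delta_rot":[0,0,0],"hand":2.6},
    {"delta_pos":[-3,3,0],"delta_rot":[0,0,0],"hand":2.6},
    {"delta_pos":[-3,3,0],"delta_rot":[0,0,0],"hand":2.6},
    {"delta_pos":[-3,3,0],"delta_rot":[0,0,0],"hand":2.6},
    {"delta_pos":[-3,3,0],"delta_rot":[0,0,0],"hand":2.6}
  ]
}}

```text
t: 36.2
eef_pos: [0.3626, 0.6028, 0.2358]
ee_rot: [-3.142, 0.0, -1.734]
force: [-0.2, 0.6, -0.3]
width: 0.0259
```

Run:
```python
from h import *
print(get_state()['eef_pos'],get_state()['qd'].round(3))
s=grab_frame("scene");t=grab_frame("top")
cv2.imwrite("pics/s20.png",s);cv2.imwrite("pics/t20.png",t)
cv2.imwrite("pics/c20.png",np.hstack([cv2.resize(t[225:390,90:240],(400,440),interpolation=cv2.INTER_NEAREST),cv2.resize(s[200:330,410:550],(400,440))]))
```

```text
[0.36262451 0.60281133 0.23575337] [ 0.552  0.151  0.229  0.002 -0.081 -0.55 ]
```

View pics/c20.png

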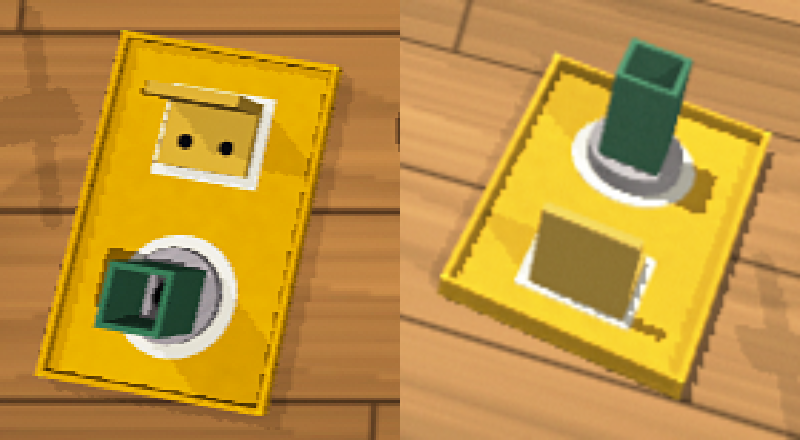

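View pics/t20.png

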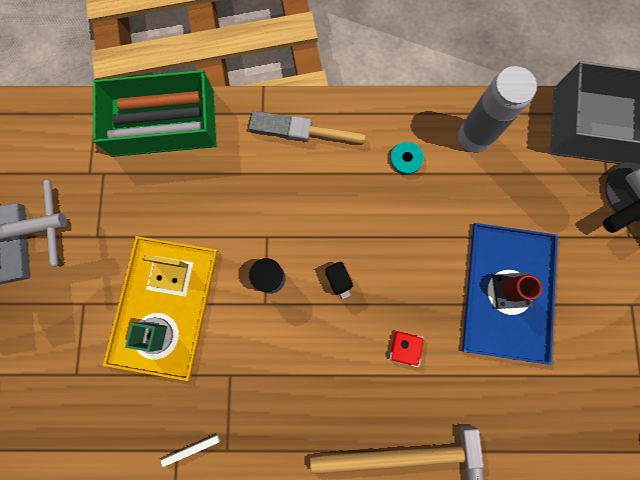

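Run:
```python
from h import *
t=cv2.imread("pics/t20.png");s=cv2.imread("pics/s20.png")
c=blob(t,(115,315,180,365),(60,60,75),(90,255,255));print("tube rim",wrect("top",c,.071))
c=blob(s,(478,205,512,260),(60,60,30),(90,255,255));print(cv2.boundingRect(c))
a=cv2.resize(t[248:300,138:200],(744,624),interpolation=cv2.INTER_NEAREST)[:600]
cv2.imwrite("pics/c21.png",a)
b=cv2.resize(t[312:365,115:185],(770,583),interpolation=cv2.INTER_NEAREST);cv2.imwrite("pics/c22.png",b)
```

```text
tube rim ((467.7657470703125, 310.6324157714844), (39.896080017089844, 39.8887939453125), 80.4583740234375)
(480, 212, 32, 40)
```

View pics/c21.png

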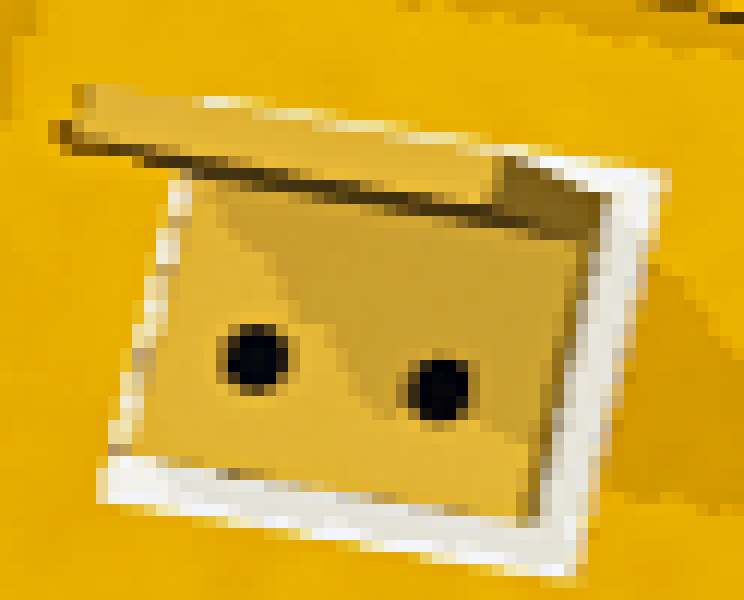

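View pics/c22.png

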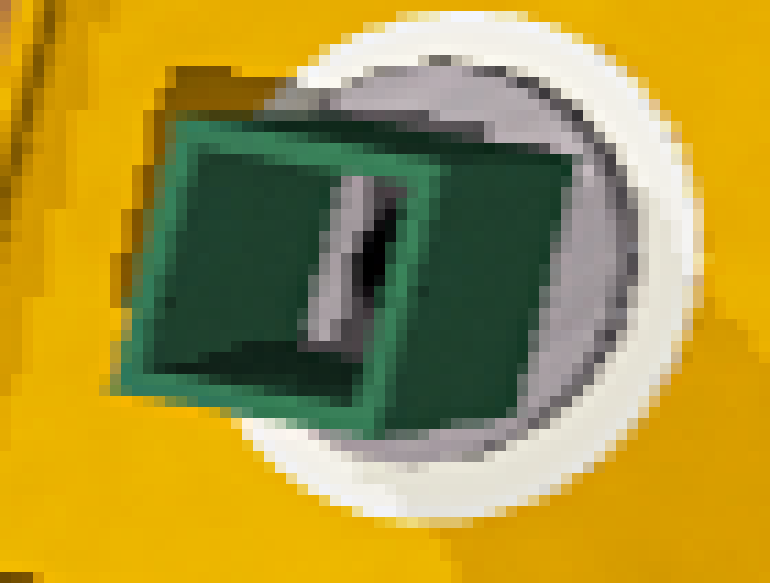

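Run:
```python
from h import *
def pt(x,y): return [x/12+138-.5,y/12+248-.5]
h=ray("top",[pt(255,359),pt(440,389)],.012)[:,:2]*1000;print("holes",h)
e=ray("top",[pt(132,462),pt(527,520)],.012)[:,:2]*1000;print("edge",e)
l=ray("top",[pt(85,85),pt(500,150),pt(490,205),pt(70,140)],.054)[:,:2]*1000;print("leg",l,l.mean(0))
a=np.radians(-9.4);ux=np.array([np.cos(a),np.sin(a)]);uy=np.array([-ux[1],ux[0]]);r=np.array([572.9,295.3])
for n,p in(("edge mid",e.mean(0)+25*ux),("leg mid",l.mean(0)-21*ux)):
    print(n,p,(p-r)@ux,(p-r)@uy)
d=e[0]-e[1];print(np.degrees(np.arctan2(-d[0],d[1])),np.linalg.norm(d))
print("initial holes check"); 
t=cv2.imread("pics/t20.png");t0=cv2.imread("pics/top0.png")
for roi in((240,250,295,300),(385,325,430,372)):
    print(np.abs(t[roi[1]:roi[3],roi[0]:roi[2]].astype(int)-t0[roi[1]:roi[3],roi[0]:roi[2]]).mean())
```

```text
holes [[568.62127034 310.9122152 ]
 [564.23613797 283.13646735]]
edge [[553.34352681 327.97272655]
 [544.95375322 268.97667788]]
leg [[603.26936663 321.60768101]
 [594.11125267 262.13484816]
 [586.28609655 263.03018933]
 [595.40404779 323.09474618]] [594.76769091 292.46686617]
edge mid [573.81294405 294.39155316] 1.049058141205142 -0.747140894053952
leg mid [574.04967552 295.89671138] 1.0367794005257427 0.7764706922348935
-8.093710213758445 59.5896136886417
initial holes check
1.6912727272727273
1.8652482269503545
```

{"method": "move_arm", "body": {
  "rows": [
    {"delta_pos":[0,0,0],"delta_rot":[0,0,0],"hand":2.6},
    {"delta_pos":[0,0,0],"delta_rot":[0,0,0],"hand":2.6},
    {"delta_pos":[0,0,0],"delta_rot":[0,0,0],"hand":2.6},
    {"delta_pos":[0,0,0],"delta_rot":[0,0,0],"hand":2.6},
    {"delta_pos":[0,0,0],"delta_rot":[0,0,0],"hand":2.6},
    {"delta_pos":[0,0,0],"delta_rot":[0,0,0],"hand":2.6},
    {"delta_pos":[0,0,0],"delta_rot":[0,0,0],"hand":2.6},
    {"delta_pos":[0,0,0],"delta_rot":[0,0,0],"hand":2.6},
    {"delta_pos":[0,0,0],"delta_rot":[0,0,0],"hand":2.6},
    {"delta_pos":[0,0,0],"delta_rot":[0,0,0],"hand":2.6}
  ]
}}

```text
t: 37.3
eef_pos: [0.364, 0.6018, 0.2356]
ee_rot: [3.142, -0.0, -1.735]
force: [-0.5, 0.1, -0.2]
width: 0.0262
```

```bash
python3 -c "
from station import *
print(get_state()['t']);print(job_done())"
```

```text
37.3
the job is handed in; nothing more can be done
None
```

Both kits are made up and the job was handed in at 37.3 s, with the arm parked clear of everything. `job_done()` gives no verdict, so these figures come from my own camera measurements (calibration good to about 2 mm):

| Part | Measured position | Limit |
|---|---|---|
| Plate | about 2 mm from the blue disc's centre | 15 mm |
| Pipe | about 1 mm from the plate's centre, standing upright | 12 mm |
| Flange | about 1 mm from the yellow disc's centre | 15 mm |
| Tube | about 2 mm from the flange's centre, standing upright | 12 mm |
| Bracket | about 1 mm from the rectangle's centre on each tray axis, about 1.3° off square, foot down | 15 mm, 0.25 rad |

- **Left alone:** The jar and magnet look unchanged between the first and last pictures. I used the bright flange and did not touch the turquoise look-alike.
- **Checks that differed:** The scene camera reads x about 2 mm lower than the top camera, for example on the yellow disc. That is within the calibration error. No check failed.

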